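Take a fossil out of the specimen tray for weighing

TASK

The fossil has to be weighed: first stand both tall specimens (the drill core and the crystal) from the tray out on the felt-covered side board, then lift the fossil out from between them onto the middle of the scale's pan and put the wooden placeholder block in the middle of the tray, where the fossil was, while the tall ones still wait on the board. Then stand each tall specimen back in its own place in the tray, where it stood at first. Never tip the tall ones over, and leave the jar and the brush where they are.

Things in the scene. Friction and masses are not known exactly. Their poses are not given: they have to be found in the camera images.
- tray: Fixed open wooden tray, 216 x 84 mm outside, 34 mm high, walls and floor 8 mm thick (inside 200 x 68 mm, floor at height 8 mm). Origin: centre of its underside; x along its length. It has no dividers; specimens stand in a row along its middle line at x = -62, 0 and +62 mm (within 2 mm).
- core: Loose standing drill core: grey stone cylinder, diameter 46 mm, 95 mm high, flat ends, with two darker bands, about 0.4 kg. Origin: centre of its underside, z up its axis. Starts in an end place of the tray, which one varies.
- crystal: Loose standing quartz crystal: pale six-sided prism, 42 mm across flats (flat faces look to its +y and -y) and 49 mm across corners (corners on its +x and -x), straight up to 66 mm, then tapering to a small tip at 100 mm; about 0.3 kg. Origin: centre of its underside, z up. Starts in the other end place of the tray, its x axis within 6 degrees of the tray's.
- fossil: Loose block of sand-coloured stone with a dark spiral fossil on top, 50 (x) x 46 (y) x 34 mm high (spiral stands 2 mm higher), about 0.2 kg. Origin: centre of its underside, z up. Starts in the middle place of the tray between the two tall ones, its x axis within 3 degrees of the tray's; there is no room for fingers beside it until they are gone.
- marker: Loose placeholder: light wooden block 46 x 46 mm, 34 mm high, with a blank white card on top, about 60 g. Origin: centre of its underside, z up, x and y square to its sides. Starts on the table.
- board: Fixed flat side board with grey felt top, 160 (x) x 130 (y) mm, top at height 12 mm. Origin: centre of its underside, z up. It lies to the left or the right of the tray.
- scale: Fixed white table scale with a round steel pan, diameter 110 mm, pan top at height 46 mm, which does not sink. Origin: under the centre of the pan, at table height, z up; the housing (130 mm wide, top 32 mm high) reaches from x = -100 to +65 mm, display at -x. It stands on the side of the tray where the board is not.
- jar: Bystander: loose amber glass jar with black cap, diameter 48 mm, 70 mm high, standing on the table. Origin: centre of its underside.
- brush: Bystander: loose flat dusting brush with wooden handle, 180 mm long, lying on the table at the outer right edge of the work. Origin: below the middle of its length, x along it.
There are look-alikes about, which are no part of the job. What is shaped like the tray but yellow is not meant.

How it is judged:
By the outcome, as a careful person would: the job done as asked, in the order asked, and still so for the second after the job is handed in, with the robot touching nothing.
It also fails if it takes over 125 s, if anything falls off the work surface, if the arm or the gripper's body presses on something with over 40 N, if the wrist force passes 120 N, or if a joint passes its speed limit or range.

ROBOT

A 6-joint arm with a two-finger parallel gripper is mounted at the origin on the work surface. World frame = base frame: x ahead of the robot, y to its left, z up, the work surface at z = 0. Lengths are in m, angles in rad, forces in N, time in s.
With the tool pointing down it reaches from about 0.25 to 0.775 m from the base axis. Payload 4 kg.
Tool frame: the origin (TCP) lies midway between the tips of the shut fingers; the grasp point (between the pads) lies 19 mm behind it; y points along the fingers, x is the direction in which the jaws open and shut, and the axes are right-handed (so a half turn about y gives the same grasp; the last joint's range is limited). The gripper opens to 94 mm and grips with 3 to 60 N. Pads are 16 mm wide; open, the fingers measure 119 mm over their backs; the gripper's body (75 mm by 177 mm) begins 78 mm behind the grasp point.
Start: joints at [-1.216, 0.087, 1.371, -0, 1.684, -0.103], TCP at [0.243, -0.493, 0.206] pointing down, gripper open.
Joint ranges: [-3.1, 3.1], [-0.76, 2.03], [0.27, 2.55], [-1.08, 4.22], [0.17, 2.65], [-2.57, 2.57]. Speed limits (rad/s): [2.79, 2.79, 3.14, 3.14, 3.14, 3.14].

INTERFACE

Orientations are given as [roll, pitch, yaw] about the fixed x, y, z axes, in that order (R = Rz(yaw) Ry(pitch) Rx(roll)).
In Python, from bench import robot, snapshot, camera_info, ticket gives the robot as it stands.
- The arm moves only by the shell command python3 -m creep 'ROWS'. ROWS is JSON, a list of rows, each an object with "slide": the shift along the tool's x, y, z in mm, a list of three; "roll": the turn about the tool's y in degrees; "grip": the closure, from 0 (fully open) to 1 (shut). In form: [{"slide": [x, y, z], "roll": roll, "grip": grip}, ...]. A call has 1 to 20 rows; each row is the pose to reach, as a shift and turn from the pose commanded when the call began, along the tool's axes at that moment; what a row does not reach only later rows make up. A row lasts 1/12 s, in which the tool goes at most 41.7 mm and 7.16 degrees, less where a joint would pass 70% of its speed; a pose out of reach is approached as far as the arm can. A call with a gripper value outside its range is refused whole. The fingers move at their own pace and stop on an object; the grip force is fixed at half the most. Time passes only in rows, so rows that repeat a pose let the fingers close. It gives the time, the measured TCP pose, the force and the opening at its end, in the units of the state.
- robot.get_obs(): the state, without advancing time (a new reading comes with each control period).
- snapshot(name): name is "scene" or "top" or "wrist"; returns the picture (400x640x3 uint8, red, green, blue); there is no depth.
- camera_info(name): a dict with "fx", "fy", "cx", "cy" (pixels), "dist" ([k1, k2, p1, p2, k3] as OpenCV has them; the pictures are not rectified), "cam_to_world" (4x4, takes a point from camera to world coordinates). Camera axes: x right, y down, z forward; pixel columns grow to the right and rows downward; lengths in m; the calibration is good to about 2 mm. A picture is of the moment at which its call begins: read the wrist's pose just before it. camera_info takes no time and is no camera call; for the wrist camera it gives the pose at the moment of the call.
- ticket.close_job(): hands the job in, once; it reports no verdict.
The state is a dict: "time": time; "joint_positions": joint angles; "qvel": joint speeds; "joint_torque": joint torques, N m; "tool_pos": TCP position; "ee_rot": TCP orientation; "wrist_force": force on the tool from outside, world axes, zero at the start; "wrist_torque": the same for the moment, N m; "width": finger opening in m.
Only numpy, scipy, OpenCV 4.12 (cv2) and the standard library are available. Lean on these libraries where they do the work, as an engineer would, in place of code of your own. Each camera call takes 0.05 s, during which the arm holds its last target.

## Working session

There is one attempt and no reset: what is moved stays moved. The work goes in short steps, Python scripts to look and compute and a shell command to move; the robot and the scene stay as the last step left them, time stands still between calls to the robot, and variables do not carry over. Pictures are saved under pics/ and viewed, and the job is handed in when it is done.

```bash
ls; mkdir -p pics; python3 - <<'E'
from bench import robot, snapshot, camera_info
import cv2, numpy as np
o=robot.get_obs(); print({k:np.round(v,3).tolist() for k,v in o.items()})
for n in ["scene","top","wrist"]:
    ci=camera_info(n); print(n,{k:np.round(v,4).tolist() for k,v in ci.items()})
    cv2.imwrite(f"pics/{n}0.png",snapshot(n)[:,:,::-1])
E
```

```text
pics
{'time': 0.0, 'joint_positions': [-1.216, 0.088, 1.372, -0.0, 1.684, -0.103], 'qvel': [0.001, 0.001, 0.0, -0.001, -0.0, -0.0], 'joint_torque': [-0.001, -34.019, -30.243, 0.072, 0.033, -0.0], 'tool_pos': [0.243, -0.493, 0.204], 'ee_rot': [-1.571, 0.002, -1.113], 'wrist_force': [0.119, 1.032, 0.259], 'wrist_torque': [-0.009, 0.012, -0.032], 'width': 0.094}
scene {'fx': 410.8075, 'fy': 410.8075, 'cx': 321.542, 'cy': 191.6455, 'dist': [0.0305, 0.0, 0.0, 0.0, 0.0], 'cam_to_world': [[0.6409, 0.4638, -0.6117, 1.1251], [0.7677, -0.3851, 0.5122, -0.6404], [0.002, -0.7979, -0.6028, 0.7186], [0.0, 0.0, 0.0, 1.0]]}
top {'fx': 475.3293, 'fy': 475.3293, 'cx': 316.188, 'cy': 205.6578, 'dist': [-0.1315, 0.0, 0.0, 0.0, 0.0], 'cam_to_world': [[-0.0189, -0.9914, 0.1294, 0.2451], [-0.9998, 0.0172, -0.0141, -0.0555], [0.0117, -0.1297, -0.9915, 1.4578], [0.0, 0.0, 0.0, 1.0]]}
wrist {'fx': 308.3206, 'fy': 308.3206, 'cx': 315.217, 'cy': 204.3303, 'dist': [-0.0456, 0.0, 0.0, 0.0, 0.0], 'cam_to_world': [[0.4411, -0.864, -0.2428, 0.3127], [-0.8975, -0.4252, -0.1172, -0.458], [-0.002, 0.2696, -0.963, 0.3837], [0.0, 0.0, 0.0, 1.0]]}
```

View pics/top0.png

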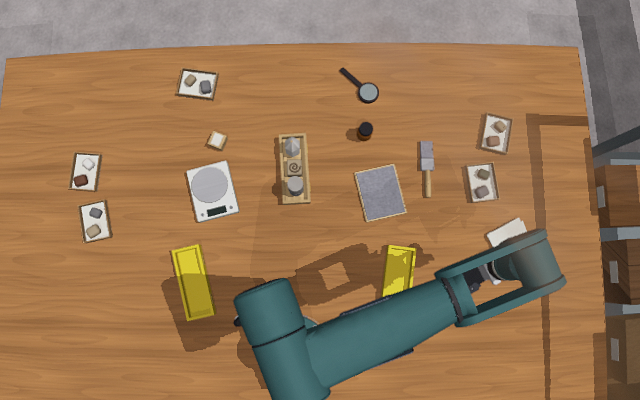

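View pics/scene0.png

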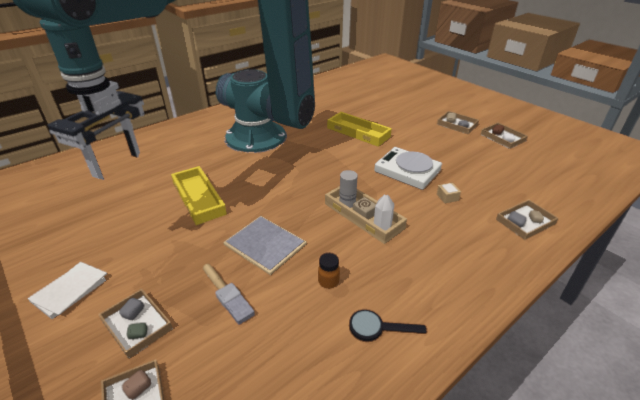

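View pics/wrist0.png

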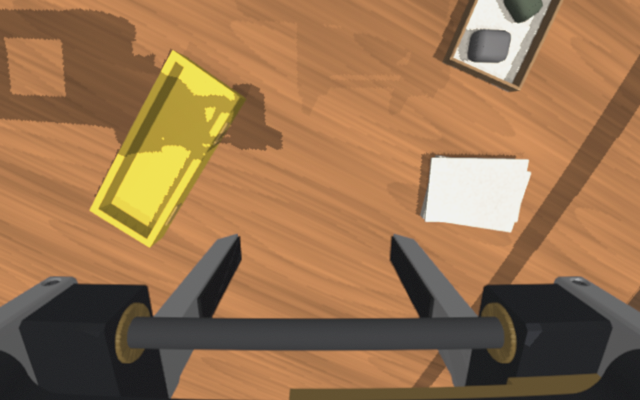

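Top view: the wooden tray is at (294,168), with the crystal at the far end (291,147), the fossil at (294,168) and the core at (295,186). The yellow trays at (192,282) and (398,270) are look-alikes. The board is at (380,192), the scale pan at (209,185), the marker at (217,140), the jar at (365,130) and the brush at (427,168). Next: enlarge to confirm, and write helpers.

```bash
cat > h.py <<'E'
import cv2, numpy as np
from bench import robot, snapshot, camera_info
from scipy.spatial.transform import Rotation as R
def ray(ci,px):
    K=np.array([[ci['fx'],0,ci['cx']],[0,ci['fy'],ci['cy']],[0,0,1]])
    p=cv2.undistortPoints(np.array(px,float).reshape(-1,1,2),K,np.array(ci['dist'])).reshape(-1,2)
    T=np.array(ci['cam_to_world']); d=np.c_[p,np.ones(len(p))]@T[:3,:3].T
    return T[:3,3],d
def plane(ci,px,z):
    o,d=ray(ci,px); return (o+d*((z-o[2])/d[:,2])[:,None])
def proj(ci,P):
    T=np.linalg.inv(np.array(ci['cam_to_world'])); K=np.array([[ci['fx'],0,ci['cx']],[0,ci['fy'],ci['cy']],[0,0,1]])
    return cv2.projectPoints(np.array(P,float).reshape(-1,1,3),cv2.Rodrigues(T[:3,:3])[0],T[:3,3],K,np.array(ci['dist']))[0].reshape(-1,2)
def grab(n,f):
    ci=camera_info(n); im=snapshot(n)[:,:,::-1].copy(); cv2.imwrite(f"pics/{f}.png",im); 
    import json; json.dump({k:np.array(v).tolist() for k,v in ci.items()},open(f"pics/{f}.json","w")); return ci,im
def load(f):
    import json; return json.load(open(f"pics/{f}.json")),cv2.imread(f"pics/{f}.png")
def go(x,y,z,jaw=None):
    """slide/roll from measured pose to TCP x,y,z with jaw axis at world angle jaw deg (mod 180)"""
    o=robot.get_obs(); M=R.from_euler('xyz',o['ee_rot']).as_matrix()
    s=M.T@(np.array([x,y,z])-o['tool_pos'])*1000
    a=np.degrees(np.arctan2(M[1,0],M[0,0])); r=0
    if jaw is not None: r=-((jaw-a+90)%180-90)
    print("t",round(o['time'],2),"tcp",np.round(np.array(o['tool_pos'])*1000,1),"jawang",round(a,2),"q6",round(o['joint_positions'][5],2),"w",round(o['width']*1000,1),"-> slide",np.round(s,1),"roll",round(r,2))
E
python3 - <<'E'
from h import *
ci,im=grab("top","top1")
cv2.imwrite("pics/crop1.png",cv2.resize(im[110:230,170:440],None,fx=2.9,fy=2.9,interpolation=cv2.INTER_CUBIC))
for n,p,z in [("tray",(294,168),.04),("board",(380,192),.012),("pan",(209,185),.046),("marker",(217,140),.034),("jar",(365,128),.07),("brush",(427,168),.01)]:
    print(n,np.round(plane(ci,p,z),3))
print(go(.6,0,.3,0))
E
```

```text
tray [[ 0.547 -0.01   0.04 ]]
board [[ 0.473 -0.274  0.012]]
pan [[0.498 0.248 0.046]]
marker [[0.641 0.227 0.034]]
jar [[ 0.661 -0.228  0.07 ]]
brush [[ 0.547 -0.426  0.01 ]]
t 0.2 tcp [ 243.  -493.1  204.8] jawang -63.77 q6 -0.1 w 93.8 -> slide [-284.6  -94.8  538.2] roll -63.77
None
```

View pics/crop1.png

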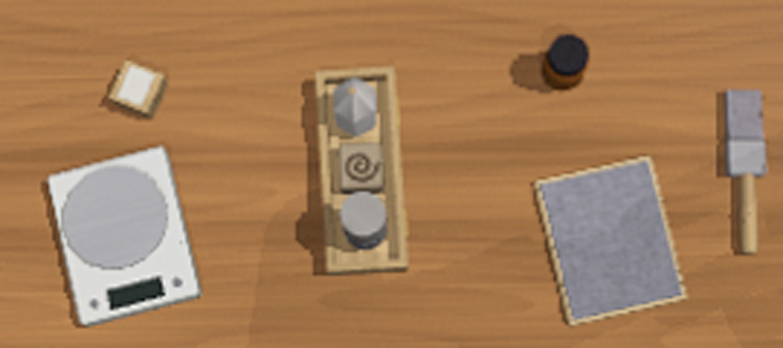

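Confirmed in the crop: the wooden tray (core at its near end, crystal at the far end), and the board to the right. Next I bring the wrist camera over the tray.

```bash
python3 -c "
from h import *
go(.5,-.01,.3,-88)"
```

```text
t 0.2 tcp [ 243.  -493.1  204.8] jawang -63.77 q6 -0.1 w 93.8 -> slide [-319.8  -94.8  444.1] roll 24.23
```

```bash
python3 -m creep '[{"slide":[0,-95,0],"roll":0,"grip":0},{"slide":[0,-95,0],"roll":0,"grip":0},{"slide":[0,-95,0],"roll":0,"grip":0},{"slide":[-320,-95,444],"roll":24,"grip":0},{"slide":[-320,-95,444],"roll":24,"grip":0},{"slide":[-320,-95,444],"roll":24,"grip":0},{"slide":[-320,-95,444],"roll":24,"grip":0},{"slide":[-320,-95,444],"roll":24,"grip":0},{"slide":[-320,-95,444],"roll":24,"grip":0},{"slide":[-320,-95,444],"roll":24,"grip":0},{"slide":[-320,-95,444],"roll":24,"grip":0},{"slide":[-320,-95,444],"roll":24,"grip":0},{"slide":[-320,-95,444],"roll":24,"grip":0},{"slide":[-320,-95,444],"roll":24,"grip":0},{"slide":[-320,-95,444],"roll":24,"grip":0},{"slide":[-320,-95,444],"roll":24,"grip":0},{"slide":[-320,-95,444],"roll":24,"grip":0},{"slide":[-320,-95,444],"roll":24,"grip":0},{"slide":[-320,-95,444],"roll":24,"grip":0}]'; python3 - <<'E'
from h import *
go(.5,-.01,.3,-88); grab("wrist","w1")
E
```

```text
time: 1.78
tool_pos: [0.4997, -0.0103, 0.3001]
ee_rot: [-1.572, -0.001, -1.531]
wrist_force: [-0.3, -0.3, 0.1]
width: 0.0939
t 1.78 tcp [499.7 -10.3 300.1] jawang -87.72 q6 1.4 w 93.9 -> slide [-0.3  0.1  0.3] roll 0.28
```

View pics/w1.png

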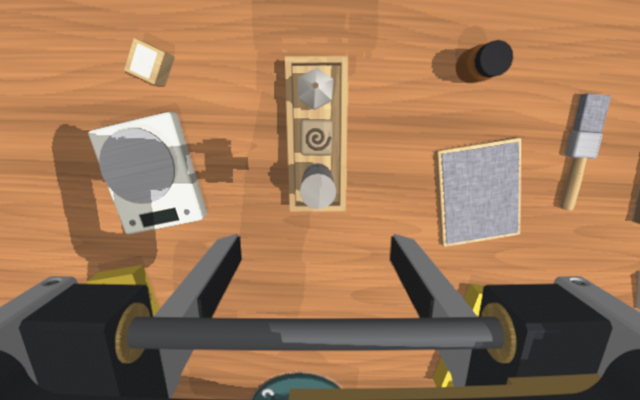

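The wrist view shows everything: tray (286–347, 57–210), crystal tip (315,87), fossil (317,138), core top (318,188), board (437–521, 139–245), pan (137,165) and marker (147,62). I'll enlarge it to get edges.

```bash
python3 - <<'E'
from h import *
ci,im=load("w1")
def crop(x0,y0,x1,y1,f,n):
    cv2.imwrite(f"pics/{n}.png",cv2.resize(im[y0:y1,x0:x1],None,fx=f,fy=f,interpolation=cv2.INTER_CUBIC))
crop(270,45,365,165,5,"c_a"); crop(270,120,365,220,5.,"c_b"); crop(85,30,215,240,2.8,"c_c")
hsv=cv2.cvtColor(im,cv2.COLOR_BGR2HSV)
for p in [(290,120),(300,120),(280,120),(318,188),(315,100),(305,125),(147,60),(140,165),(180,120),(480,190),(440,200)]: print(p,hsv[p[1],p[0]])
E
```

```text
(290, 120) [ 18 103 217]
(300, 120) [ 17 100 140]
(280, 120) [ 14 133 113]
(318, 188) [ 18  17 180]
(315, 100) [ 18  14 182]
(305, 125) [ 17  68 188]
(147, 60) [ 24   5 245]
(140, 165) [135   4 132]
(180, 120) [ 13 130 178]
(480, 190) [120  13 179]
(440, 200) [ 18  94 146]
```

View pics/c_a.png

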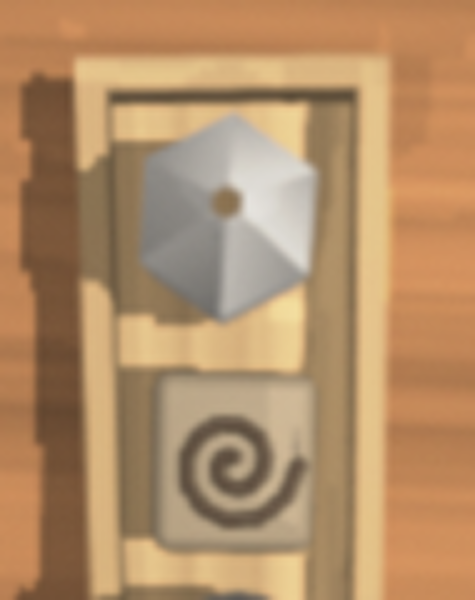

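View pics/c_b.png

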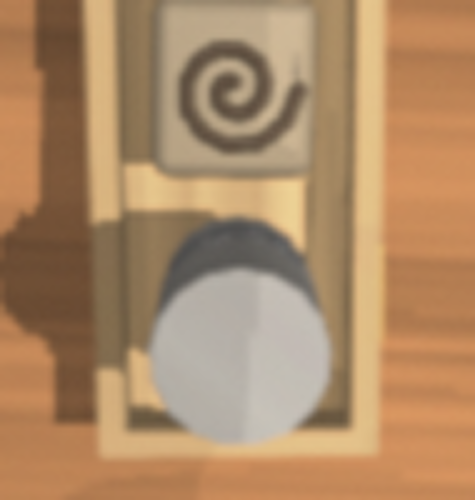

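View pics/c_c.png

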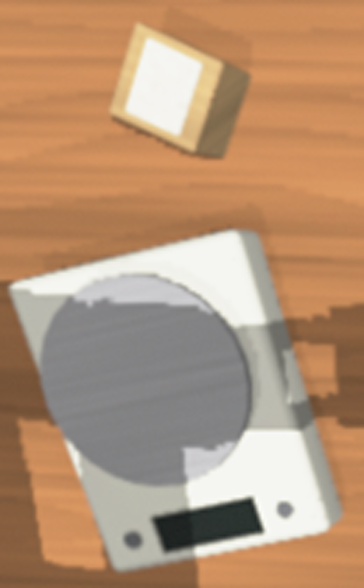

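```bash
python3 - <<'E'
from h import *
ci,im=load("w1")
def P(pts,x0,y0,f,z): 
    p=(np.array(pts,float)+.5)/f-.5+[x0,y0]; return plane(ci,p,z)*1000
tr=np.r_[P([(75,57),(389,57)],270,45,5,.034),P([(379,458),(99,458)],270,120,5,.034)]
print("tray",tr[:,:2].round(1).tolist(),tr.mean(0).round(1)); 
ax=(tr[0]+tr[1]-tr[2]-tr[3])/2; print("len",np.linalg.norm(ax),"wid",np.linalg.norm(tr[0]-tr[1]),np.linalg.norm(tr[2]-tr[3]),"ang",np.degrees(np.arctan2(ax[1],ax[0])))
print("core",P([(240,356),(150,356),(330,356),(240,444),(240,268)],270,120,5,.103)[:,:2].round(1).tolist())
c=P([(233,114),(318,171),(312,270),(222,325),(140,262),(145,162)],270,45,5,.074); d=c[0]-c[3]
print("crystal",c.mean(0).round(1),"tip",P([(227,202)],270,45,5,.108).round(1),np.linalg.norm(d),"ang",np.degrees(np.arctan2(d[1],d[0])))
f=P([(156,373),(317,376),(312,550),(154,547)],270,45,5,.042); print("fossil",f.mean(0).round(1),[np.linalg.norm(f[i]-f[(i+1)%4]).round(1) for i in range(4)],[np.degrees(np.arctan2(*(f[i]-f[(i+1)%4])[1::-1])).round(1) for i in range(4)])
f=P([(138,22),(222,60),(196,154),(110,113)],85,30,2.8,.034); print("marker",f.mean(0).round(1),[np.linalg.norm(f[i]-f[(i+1)%4]).round(1) for i in range(4)],[np.degrees(np.arctan2(*(f[i]-f[(i+1)%4])[1::-1])).round(1) for i in range(4)])
print("pan",P([(146.5,380),(41,380),(252,380),(146,273),(146,487)],85,30,2.8,.046)[:,:2].round(1).tolist())
b=P([(437,150),(521,139),(520,232),(443,245)],0,0,1,.012); print("board",b[:,:2].round(1).tolist(),b.mean(0).round(1))
t,_=load("top1")
p=(np.array([(363,207),(354,105),(135,203*1.0)])+.5)/2.9-.5+[170,110]; 
print("top: core",plane(t,p[:1],.103),"tip",plane(t,p[1:2],.108))
E
```

```text
tray [[656.2, 37.0], [659.5, -46.7], [443.3, -57.8], [440.0, 26.8]] [549.7 -10.2  34. ]
len 216.41891403565933 wid 83.80074847584902 84.57250665732758 ang 2.820754381685691
core [[489.4, -13.3], [488.6, 9.3], [490.3, -35.8], [466.5, -14.2], [511.7, -12.4]]
crystal [613.3  -5.6  74. ] tip [[613.7  -5.2 108. ]] 49.963785641855615 ang -0.9174529402243505
fossil [551.7  -9.8  42. ] [np.float64(44.2), np.float64(47.6), np.float64(44.6), np.float64(47.6)] [np.float64(91.2), np.float64(1.4), np.float64(-88.9), np.float64(-179.1)]
marker [645.1 228.   34. ] [np.float64(43.1), np.float64(46.2), np.float64(45.5), np.float64(45.1)] [np.float64(67.6), np.float64(-20.5), np.float64(-113.8), np.float64(156.6)]
pan [[503.7, 245.5], [502.0, 301.8], [505.5, 190.5], [557.3, 240.0], [446.6, 252.4]]
board [[538.6, -192.8], [561.3, -320.6], [411.7, -352.0], [384.6, -225.5]] [ 474.  -272.8   12. ]
top: core [[ 0.49484165 -0.0143936   0.103     ]] tip [[ 0.59838752 -0.00674895  0.108     ]]
```

All the sizes check out. Tray centre is (550,−10) at 2.8°, core (489,−13), crystal (613,−5), fossil (552,−10), board centre (474,−273) at 12°. First, the core.

```bash
python3 -c "
from h import *
go(.489,-.0133,.046,-87.2)"
```

```text
t 1.83 tcp [499.5 -11.1 300.3] jawang -87.82 q6 1.4 w 93.9 -> slide [  1.6 254.4 -10.4] roll -0.62
```

```bash
python3 -m creep '[{"slide":[1.5,40,-10.5],"roll":-0.6,"grip":0},{"slide":[1.5,80,-10.5],"roll":-0.6,"grip":0},{"slide":[1.5,120,-10.5],"roll":-0.6,"grip":0},{"slide":[1.5,150,-10.5],"roll":-0.6,"grip":0},{"slide":[1.5,180,-10.5],"roll":-0.6,"grip":0},{"slide":[1.5,205,-10.5],"roll":-0.6,"grip":0},{"slide":[1.5,225,-10.5],"roll":-0.6,"grip":0},{"slide":[1.5,240,-10.5],"roll":-0.6,"grip":0},{"slide":[1.5,250,-10.5],"roll":-0.6,"grip":0},{"slide":[1.5,254,-10.5],"roll":-0.6,"grip":0},{"slide":[1.5,254,-10.5],"roll":-0.6,"grip":0},{"slide":[1.5,254,-10.5],"roll":-0.6,"grip":0}]'; python3 -c "
from h import *
go(.489,-.0133,.046,-87.2); grab('wrist','w2')"
```

```text
time: 2.83
tool_pos: [0.4901, -0.0128, 0.0475]
ee_rot: [-1.569, -0.001, -1.523]
wrist_force: [1.3, 0.4, -0.2]
width: 0.0939
t 2.83 tcp [490.1 -12.8  47.5] jawang -87.24 q6 1.38 w 93.9 -> slide [ 0.4  1.5 -1.1] roll -0.04
```

View pics/w2.png

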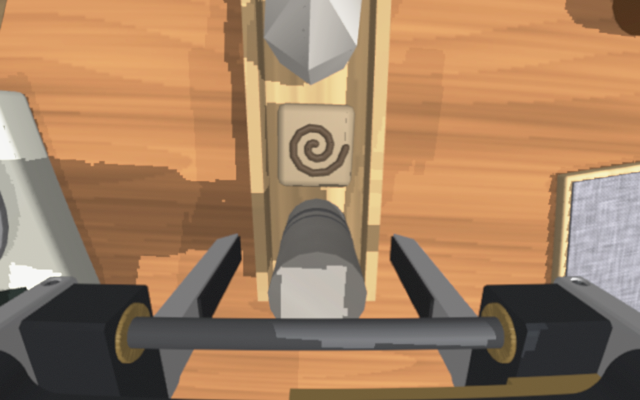

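The core (317,290) sits centred between the fingertips (240 and 391). Closing now and taking the first bit of lift.

```bash
python3 -m creep '[{"slide":[0,0,0],"roll":0,"grip":0.3},{"slide":[0,0,0],"roll":0,"grip":0.45},{"slide":[0,0,0],"roll":0,"grip":0.6},{"slide":[0,0,0],"roll":0,"grip":1},{"slide":[0,0,0],"roll":0,"grip":1},{"slide":[0,0,0],"roll":0,"grip":1},{"slide":[0,0,0],"roll":0,"grip":1},{"slide":[0,0,0],"roll":0,"grip":1},{"slide":[0,0,0],"roll":0,"grip":1},{"slide":[0,0,0],"roll":0,"grip":1}]'; python3 -c "
from h import *
go(.433,-.282,.19,-87.2)"
```

```text
time: 3.72
tool_pos: [0.4897, -0.0126, 0.0466]
ee_rot: [-1.57, -0.001, -1.521]
wrist_force: [0.4, -3.1, 1.0]
width: 0.0455
t 3.72 tcp [489.7 -12.6  46.6] jawang -87.17 q6 1.38 w 45.5 -> slide [ 266.4 -143.1  -69.8] roll 0.03
```

```bash
python3 -m creep '[{"slide":[0,-5,0],"roll":0,"grip":1},{"slide":[0,-15,0],"roll":0,"grip":1},{"slide":[0,-35,0],"roll":0,"grip":1},{"slide":[0,-60,0],"roll":0,"grip":1},{"slide":[0,-85,0],"roll":0,"grip":1},{"slide":[0,-105,0],"roll":0,"grip":1},{"slide":[0,-115,0],"roll":0,"grip":1},{"slide":[10,-120,-3],"roll":0,"grip":1},{"slide":[30,-120,-8],"roll":0,"grip":1},{"slide":[60,-120,-16],"roll":0,"grip":1},{"slide":[90,-120,-24],"roll":0,"grip":1},{"slide":[120,-120,-31],"roll":0,"grip":1},{"slide":[150,-120,-39],"roll":0,"grip":1},{"slide":[180,-120,-47],"roll":0,"grip":1},{"slide":[210,-120,-55],"roll":0,"grip":1},{"slide":[235,-120,-62],"roll":0,"grip":1},{"slide":[252,-120,-66],"roll":0,"grip":1},{"slide":[262,-120,-69],"roll":0,"grip":1},{"slide":[266,-120,-70],"roll":0,"grip":1},{"slide":[266,-120,-70],"roll":0,"grip":1}]'; python3 -c "
from h import *
go(.433,-.282,.052,-87.2);grab('wrist','w3')"
```

```text
time: 5.38
tool_pos: [0.432, -0.2813, 0.1654]
ee_rot: [-1.572, 0.002, -1.523]
wrist_force: [-0.5, 0.8, -3.5]
width: 0.0458
t 5.38 tcp [ 432.  -281.3  165.4] jawang -87.24 q6 0.84 w 45.8 -> slide [  0.9 113.4   1.2] roll -0.04
```

View pics/w3.png

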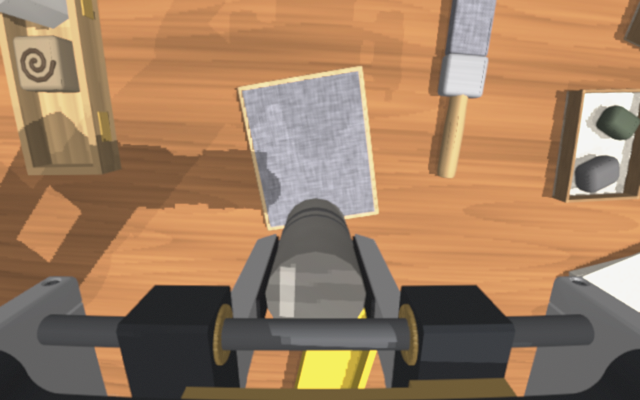

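The core is held upright (317,285), above the near part of the board (240–378, 68–228). Lowering it.

```bash
python3 -m creep '[{"slide":[0,8,0],"roll":0,"grip":1},{"slide":[0,25,0],"roll":0,"grip":1},{"slide":[0,45,0],"roll":0,"grip":1},{"slide":[0,65,0],"roll":0,"grip":1},{"slide":[0,83,0],"roll":0,"grip":1},{"slide":[0,97,0],"roll":0,"grip":1},{"slide":[0,106,0],"roll":0,"grip":1},{"slide":[0,110,0],"roll":0,"grip":1},{"slide":[0,112,0],"roll":0,"grip":1},{"slide":[0,113,0],"roll":0,"grip":1},{"slide":[0,114,0],"roll":0,"grip":1},{"slide":[0,114,0],"roll":0,"grip":1}]'; python3 -c "
from h import *
go(.433,-.282,.0506,-87.2)"
```

```text
time: 6.43
tool_pos: [0.4333, -0.2815, 0.0534]
ee_rot: [-1.569, -0.001, -1.521]
wrist_force: [-0.7, -0.8, -4.3]
width: 0.0456
t 6.43 tcp [ 433.3 -281.5   53.4] jawang -87.16 q6 0.84 w 45.6 -> slide [ 0.5  2.8 -0.3] roll 0.04
```

```bash
python3 -m creep '[{"slide":[0,1,0],"roll":0,"grip":1},{"slide":[0,2,0],"roll":0,"grip":1},{"slide":[0,2.5,0],"roll":0,"grip":1},{"slide":[0,2.5,0],"roll":0,"grip":1},{"slide":[0,2.5,0],"roll":0,"grip":1}]'
```

```text
time: 6.85
tool_pos: [0.433, -0.2814, 0.0506]
ee_rot: [-1.57, -0.001, -1.521]
wrist_force: [-0.7, 0.2, -0.5]
width: 0.0458
```

The weight is off the wrist, so the core is standing. Open and rise.

```bash
python3 -m creep '[{"slide":[0,2.5,0],"roll":0,"grip":0.4},{"slide":[0,2.5,0],"roll":0,"grip":0.2},{"slide":[0,2.5,0],"roll":0,"grip":0},{"slide":[0,2.5,0],"roll":0,"grip":0},{"slide":[0,2.5,0],"roll":0,"grip":0},{"slide":[0,2.5,0],"roll":0,"grip":0},{"slide":[0,-20,0],"roll":0,"grip":0},{"slide":[0,-50,0],"roll":0,"grip":0},{"slide":[0,-90,0],"roll":0,"grip":0},{"slide":[0,-130,0],"roll":0,"grip":0},{"slide":[0,-130,0],"roll":0,"grip":0}]'; python3 -c "
from h import *
go(.6133,-.0055,.19,-90.5)"
```

```text
time: 7.77
tool_pos: [0.4363, -0.284, 0.19]
ee_rot: [-1.558, -0.012, -1.521]
wrist_force: [0.2, -0.6, 0.8]
width: 0.0937
t 7.77 tcp [ 436.3 -284.   190. ] jawang -87.17 q6 0.84 w 93.7 -> slide [-269.4   -0.7  190.5] roll 3.33
```

```bash
python3 -m creep '[{"slide":[-33,0,23],"roll":0,"grip":0},{"slide":[-66,0,47],"roll":1,"grip":0},{"slide":[-100,0,70],"roll":2,"grip":0},{"slide":[-133,0,94],"roll":3.3,"grip":0},{"slide":[-166,0,117],"roll":3.3,"grip":0},{"slide":[-200,0,140],"roll":3.3,"grip":0},{"slide":[-230,0,162],"roll":3.3,"grip":0},{"slide":[-255,0,180],"roll":3.3,"grip":0},{"slide":[-269,0,190],"roll":3.3,"grip":0},{"slide":[-269,0,190],"roll":3.3,"grip":0},{"slide":[-269,0,190],"roll":3.3,"grip":0}]'; python3 -c "
from h import *
go(.6133,-.0055,.046,-90.5); ci,im=grab('wrist','w4')
cv2.imwrite('pics/w4b.png',cv2.resize(im[120:320,200:440],None,fx=3,fy=3,interpolation=cv2.INTER_CUBIC))"
```

```text
time: 8.68
tool_pos: [0.6092, -0.0025, 0.1794]
ee_rot: [-1.572, -0.001, -1.577]
wrist_force: [-0.3, 0.3, 0.9]
width: 0.094
t 8.68 tcp [609.2  -2.5 179.4] jawang -90.37 q6 1.48 w 94.0 -> slide [  2.9 133.4   4.2] roll 0.13
```

View pics/w4b.png

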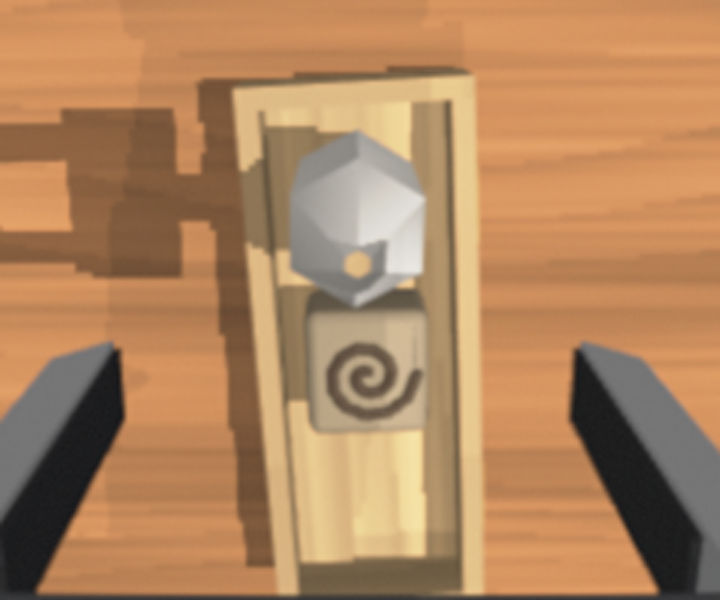

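```bash
python3 -c "
from h import *
ci,_=load('w4')
P=lambda l,z: plane(ci,(np.array(l,float)+.5)/3-.5+[200,120],z)*1000
print(P([(358,265)],.108).round(1)); print(P([(290,215),(290,270),(425,205),(425,275)],.074).round(1))
f=P([(308,312),(427,312),(427,430),(315,432)],.042);print(f.round(1).tolist(),f.mean(0))"
```

```text
[[613.4  -5.2 108. ]]
[[620.1  15.8  74. ]
 [601.9  16.3  74. ]
 [623.  -26.8  74. ]
 [599.9 -27.1  74. ]]
[[576.4, 12.2, 42.0], [576.1, -30.9, 42.0], [529.1, -31.7, 42.0], [528.6, 10.5, 42.0]] [552.55474375  -9.94711863  42.        ]
```

Both views agree: crystal at (613.4,−5.3), flats aligned with the tool, and fossil at (552,−10). Descending.

```bash
python3 -m creep '[{"slide":[2.8,0,4.2],"roll":0,"grip":0},{"slide":[2.8,25,4.2],"roll":0,"grip":0},{"slide":[2.8,55,4.2],"roll":0,"grip":0},{"slide":[2.8,85,4.2],"roll":0,"grip":0},{"slide":[2.8,110,4.2],"roll":0,"grip":0},{"slide":[2.8,125,4.2],"roll":0,"grip":0},{"slide":[2.8,133,4.2],"roll":0,"grip":0},{"slide":[2.8,133,4.2],"roll":0,"grip":0},{"slide":[2.8,133,4.2],"roll":0,"grip":0}]'; python3 -c "
from h import *
go(.6133,-.0055,.046,-90.5); ci,im=grab('wrist','w5')"
```

```text
time: 9.48
tool_pos: [0.6137, -0.0069, 0.0477]
ee_rot: [-1.57, -0.0, -1.58]
wrist_force: [-0.5, 0.4, -1.0]
width: 0.0939
t 9.48 tcp [613.7  -6.9  47.7] jawang -90.55 q6 1.48 w 93.9 -> slide [-1.4  1.7 -0.4] roll -0.05
```

View pics/w5.png

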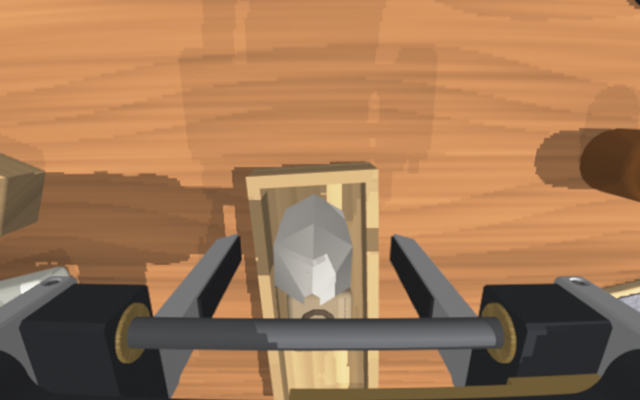

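The crystal (312,250) is between the fingers, about 1.4 mm off centre. I'll correct that, go slightly lower, and close.

```bash
python3 -m creep '[{"slide":[-1.4,2,-0.4],"roll":0,"grip":0},{"slide":[-1.4,3,-0.4],"roll":0,"grip":0},{"slide":[-1.4,3,-0.4],"roll":0,"grip":0.3},{"slide":[-1.4,3,-0.4],"roll":0,"grip":0.45},{"slide":[-1.4,3,-0.4],"roll":0,"grip":0.6},{"slide":[-1.4,3,-0.4],"roll":0,"grip":1},{"slide":[-1.4,3,-0.4],"roll":0,"grip":1},{"slide":[-1.4,3,-0.4],"roll":0,"grip":1},{"slide":[-1.4,3,-0.4],"roll":0,"grip":1},{"slide":[-1.4,3,-0.4],"roll":0,"grip":1},{"slide":[-1.4,3,-0.4],"roll":0,"grip":1},{"slide":[-1.4,3,-0.4],"roll":0,"grip":1}]'; python3 -c "
from h import *
go(.515,-.264,.17,-90.5)"
```

```text
time: 10.53
tool_pos: [0.6131, -0.0049, 0.044]
ee_rot: [-1.571, -0.001, -1.579]
wrist_force: [0.4, -0.9, -0.4]
width: 0.0424
t 10.53 tcp [613.1  -4.9  44. ] jawang -90.48 q6 1.48 w 42.4 -> slide [ 260.  -125.9  -95.9] roll 0.02
```

```bash
python3 -m creep '[{"slide":[0,-5,0],"roll":0,"grip":1},{"slide":[0,-15,0],"roll":0,"grip":1},{"slide":[0,-35,0],"roll":0,"grip":1},{"slide":[0,-60,0],"roll":0,"grip":1},{"slide":[0,-85,0],"roll":0,"grip":1},{"slide":[0,-105,0],"roll":0,"grip":1},{"slide":[0,-115,0],"roll":0,"grip":1},{"slide":[10,-120,-4],"roll":0,"grip":1},{"slide":[30,-120,-11],"roll":0,"grip":1},{"slide":[60,-120,-22],"roll":0,"grip":1},{"slide":[90,-120,-33],"roll":0,"grip":1},{"slide":[120,-120,-44],"roll":0,"grip":1},{"slide":[150,-120,-55],"roll":0,"grip":1},{"slide":[180,-120,-66],"roll":0,"grip":1},{"slide":[210,-120,-77],"roll":0,"grip":1},{"slide":[235,-120,-87],"roll":0,"grip":1},{"slide":[250,-120,-92],"roll":0,"grip":1},{"slide":[258,-120,-95],"roll":0,"grip":1},{"slide":[260,-120,-96],"roll":0,"grip":1},{"slide":[260,-120,-96],"roll":0,"grip":1}]'; python3 -c "
from h import *
go(.515,-.264,.048,-90.5);grab('wrist','w6')"
```

```text
time: 12.2
tool_pos: [0.5142, -0.2636, 0.163]
ee_rot: [-1.572, 0.001, -1.58]
wrist_force: [-0.8, 0.7, -3.7]
width: 0.0425
t 12.2 tcp [ 514.2 -263.6  163. ] jawang -90.52 q6 1.01 w 42.5 -> slide [  0.5 115.    1. ] roll -0.02
```

View pics/w6.png

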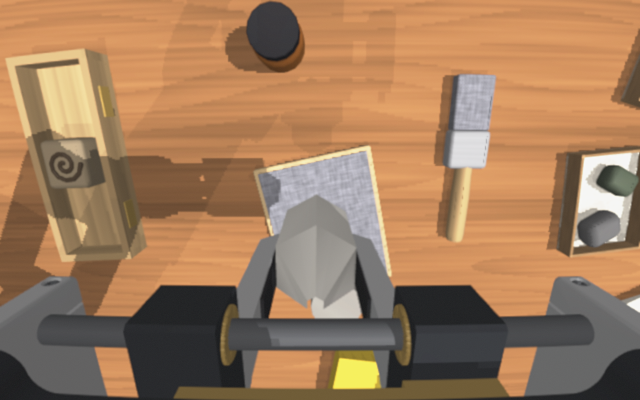

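The crystal is held upright over the far part of the board. Lowering it.

```bash
python3 -m creep '[{"slide":[0,8,0],"roll":0,"grip":1},{"slide":[0,25,0],"roll":0,"grip":1},{"slide":[0,45,0],"roll":0,"grip":1},{"slide":[0,65,0],"roll":0,"grip":1},{"slide":[0,83,0],"roll":0,"grip":1},{"slide":[0,97,0],"roll":0,"grip":1},{"slide":[0,106,0],"roll":0,"grip":1},{"slide":[0,111,0],"roll":0,"grip":1},{"slide":[0,112,0],"roll":0,"grip":1},{"slide":[0,113,0],"roll":0,"grip":1},{"slide":[0,114,0],"roll":0,"grip":1},{"slide":[0,115,0],"roll":0,"grip":1},{"slide":[0,115,0],"roll":0,"grip":1},{"slide":[0,115.5,0],"roll":0,"grip":1},{"slide":[0,115.5,0],"roll":0,"grip":1}]'
```

```text
time: 13.5
tool_pos: [0.515, -0.2639, 0.0488]
ee_rot: [-1.57, -0.0, -1.579]
wrist_force: [0.6, 0.8, -2.6]
width: 0.0422
```

```bash
python3 -m creep '[{"slide":[0,0.5,0],"roll":0,"grip":1},{"slide":[0,1,0],"roll":0,"grip":1},{"slide":[0,1,0],"roll":0,"grip":1},{"slide":[0,1,0],"roll":0,"grip":1}]'
```

```text
time: 13.83
tool_pos: [0.515, -0.2639, 0.048]
ee_rot: [-1.57, -0.0, -1.579]
wrist_force: [-0.1, -0.7, -0.2]
width: 0.0424
```

```bash
python3 -m creep '[{"slide":[0,1,0],"roll":0,"grip":0.4},{"slide":[0,1,0],"roll":0,"grip":0.2},{"slide":[0,1,0],"roll":0,"grip":0},{"slide":[0,1,0],"roll":0,"grip":0},{"slide":[0,1,0],"roll":0,"grip":0},{"slide":[0,1,0],"roll":0,"grip":0},{"slide":[0,-20,0],"roll":0,"grip":0},{"slide":[0,-50,0],"roll":0,"grip":0},{"slide":[0,-90,0],"roll":0,"grip":0},{"slide":[0,-120,0],"roll":0,"grip":0},{"slide":[0,-130,0],"roll":0,"grip":0},{"slide":[0,-130,0],"roll":0,"grip":0},{"slide":[0,-130,0],"roll":0,"grip":0}]'; python3 -c "
from h import *
go(.552,-.0099,.13,1.5)"
```

```text
time: 14.92
tool_pos: [0.5147, -0.2636, 0.1769]
ee_rot: [-1.571, 0.0, -1.579]
wrist_force: [0.1, 0.2, -0.1]
width: 0.0937
t 14.92 tcp [ 514.7 -263.6  176.9] jawang -90.47 q6 1.01 w 93.7 -> slide [-254.    46.9   35.2] roll 88.03
```

```bash
python3 -m creep '[{"slide":[-10,-15,1],"roll":-7,"grip":0},{"slide":[-30,-15,4],"roll":-14,"grip":0},{"slide":[-60,-15,8],"roll":-21,"grip":0},{"slide":[-90,-15,12],"roll":-28,"grip":0},{"slide":[-120,-15,16],"roll":-35,"grip":0},{"slide":[-150,-15,20],"roll":-42,"grip":0},{"slide":[-180,-10,24],"roll":-49,"grip":0},{"slide":[-210,0,28],"roll":-56,"grip":0},{"slide":[-235,10,32],"roll":-63,"grip":0},{"slide":[-250,15,35],"roll":-70,"grip":0},{"slide":[-254,20,35],"roll":-77,"grip":0},{"slide":[-254,20,35],"roll":-84,"grip":0},{"slide":[-254,20,35],"roll":-92,"grip":0},{"slide":[-254,20,35],"roll":-92,"grip":0},{"slide":[-254,20,35],"roll":-92,"grip":0},{"slide":[-254,20,35],"roll":-92,"grip":0}]'; python3 -c "
from h import *
go(.552,-.0099,.016,1.5);grab('wrist','w7'); grab('scene','s7')"
```

```text
time: 16.25
tool_pos: [0.5511, -0.01, 0.1556]
ee_rot: [-1.57, 0.003, 0.024]
wrist_force: [0.5, 0.8, 1.0]
width: 0.0941
t 16.25 tcp [551.1 -10.  155.6] jawang 1.37 q6 -0.14 w 94.1 -> slide [  1.3 139.6   0. ] roll -0.13
```

View pics/w7.png

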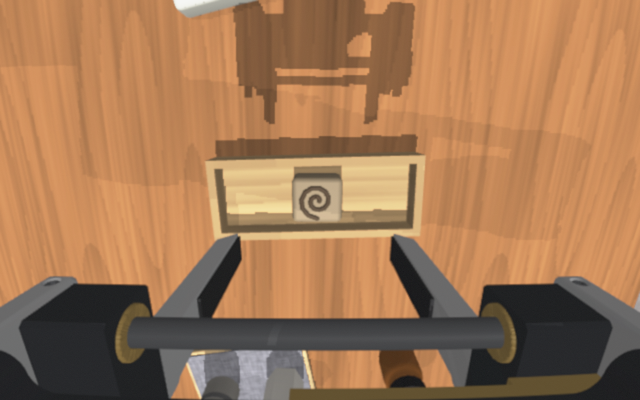

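View pics/s7.png

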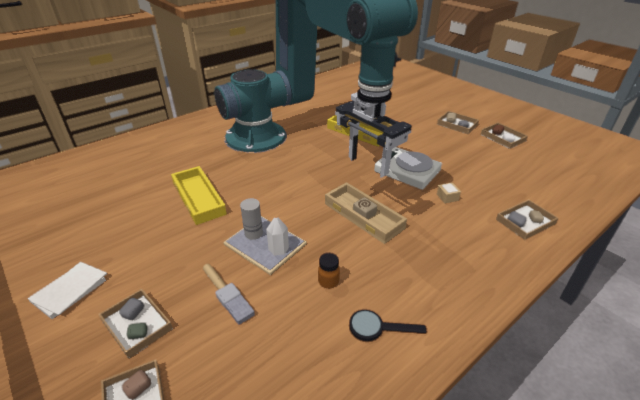

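Both tall ones stand on the board: core at (250,220) and crystal at (278,240) in the scene view. In the wrist view the fossil is at (293–342, 175–222). One check of its position, then grasp.

```bash
python3 -c "
from h import *
ci,im=load('w7')
cv2.imwrite('pics/w7b.png',cv2.resize(im[145:245,200:430],None,fx=3.4,fy=3.4,interpolation=cv2.INTER_CUBIC))"
```

```text
(no output)
```

View pics/w7b.png

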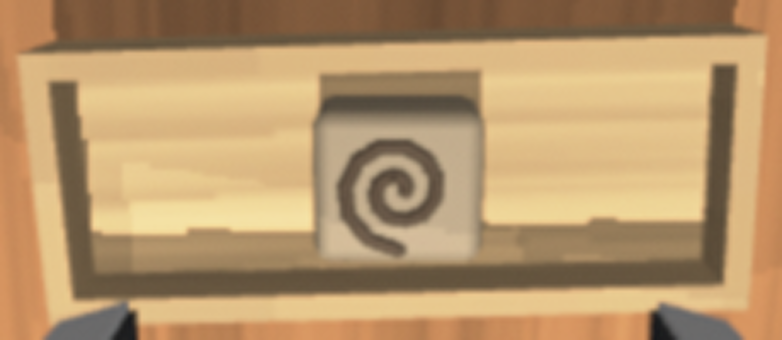

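```bash
python3 -c "
from h import *
ci,im=load('w7')
P=lambda l,z: plane(ci,(np.array(l,float)+.5)/3.4-.5+[200,145],z)*1000
f=P([(316,110),(483,108),(480,257),(319,259)],.042);print(f.round(1).tolist(),f.mean(0))
d=f[1]-f[0]+f[2]-f[3];print(np.degrees(np.arctan2(d[1],d[0])))
t=P([(19,55),(767,33),(746,308),(52,326)],.034);print(t.round(1).tolist(),t.mean(0));d=t[1]-t[0]+t[2]-t[3];print(np.degrees(np.arctan2(d[1],d[0])))
"
```

```text
[[527.5, 13.8, 42.0], [574.7, 15.5, 42.0], [575.9, -28.9, 42.0], [528.5, -30.7, 42.0]] [551.64050002  -7.55129068  42.        ]
2.087195259746507
[[440.9, 26.6, 34.0], [656.0, 37.9, 34.0], [659.4, -46.2, 34.0], [445.1, -57.4, 34.0]] [550.32622622  -9.780901    34.        ]
2.999209188021902
```

```bash
python3 -m creep '[{"slide":[1,30,0.5],"roll":-0.6,"grip":0},{"slide":[1,60,0.5],"roll":-0.6,"grip":0},{"slide":[1,90,0.5],"roll":-0.6,"grip":0},{"slide":[1,110,0.5],"roll":-0.6,"grip":0},{"slide":[1,125,0.5],"roll":-0.6,"grip":0},{"slide":[1,134,0.5],"roll":-0.6,"grip":0},{"slide":[1,139,0.5],"roll":-0.6,"grip":0},{"slide":[1,139,0.5],"roll":-0.6,"grip":0},{"slide":[1,139,0.5],"roll":-0.6,"grip":0.3},{"slide":[1,139,0.5],"roll":-0.6,"grip":0.4},{"slide":[1,139,0.5],"roll":-0.6,"grip":0.5},{"slide":[1,139,0.5],"roll":-0.6,"grip":1},{"slide":[1,139,0.5],"roll":-0.6,"grip":1},{"slide":[1,139,0.5],"roll":-0.6,"grip":1},{"slide":[1,139,0.5],"roll":-0.6,"grip":1},{"slide":[1,139,0.5],"roll":-0.6,"grip":1},{"slide":[1,139,0.5],"roll":-0.6,"grip":1}]'; python3 -c "
from h import *
go(.5037,.246,.16,1.5);grab('wrist','w8')"
```

```text
time: 17.77
tool_pos: [0.5528, -0.0095, 0.0187]
ee_rot: [-1.571, 0.0, 0.037]
wrist_force: [-0.9, -0.6, 1.8]
width: 0.0494
t 17.77 tcp [552.8  -9.5  18.7] jawang 2.13 q6 -0.16 w 49.4 -> slide [ -39.6 -141.4  257.2] roll 0.63
```

View pics/w8.png

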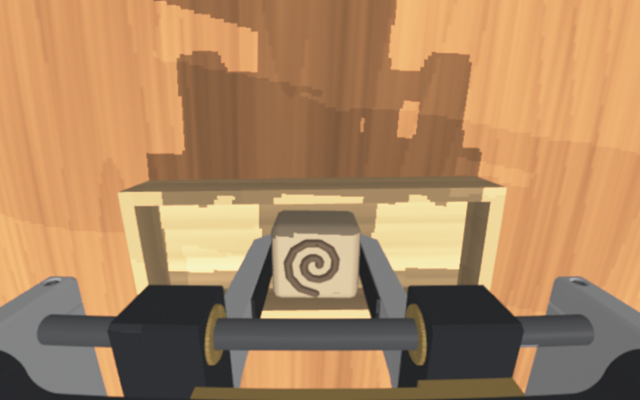

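The fossil is gripped (49.4 mm). Lift it and go towards the pan.

```bash
python3 -m creep '[{"slide":[0,-5,0],"roll":0,"grip":1},{"slide":[0,-15,0],"roll":0,"grip":1},{"slide":[0,-35,0],"roll":0,"grip":1},{"slide":[0,-60,0],"roll":0,"grip":1},{"slide":[0,-85,0],"roll":0,"grip":1},{"slide":[0,-105,0],"roll":0,"grip":1},{"slide":[0,-115,5],"roll":0,"grip":1},{"slide":[-3,-120,20],"roll":0,"grip":1},{"slide":[-8,-120,50],"roll":0,"grip":1},{"slide":[-12,-120,80],"roll":0,"grip":1},{"slide":[-17,-120,110],"roll":0,"grip":1},{"slide":[-21,-120,140],"roll":0,"grip":1},{"slide":[-24,-120,155],"roll":0,"grip":1},{"slide":[-25,-120,160],"roll":0,"grip":1},{"slide":[-25,-120,160],"roll":0,"grip":1},{"slide":[-25,-120,160],"roll":0,"grip":1}]'; python3 -c "
from h import *
go(.5037,.246,.0565,1.5);ci,im=grab('wrist','w9')"
```

```text
time: 19.15
tool_pos: [0.5219, 0.149, 0.1381]
ee_rot: [-1.572, 0.0, 0.037]
wrist_force: [0.3, -0.4, -2.9]
width: 0.0499
t 19.15 tcp [521.9 149.  138.1] jawang 2.14 q6 0.14 w 49.9 -> slide [-14.5  81.5  97.7] roll 0.64
```

View pics/w9.png

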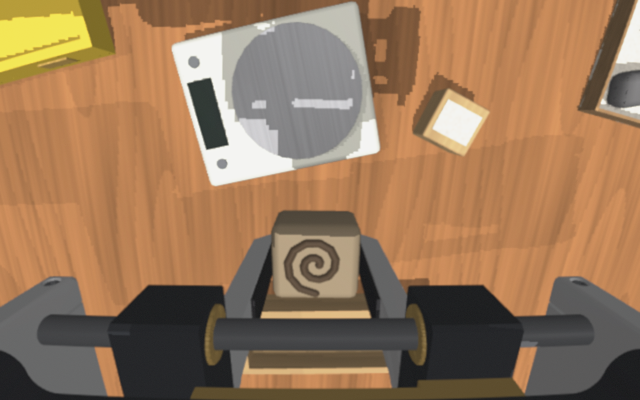

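```bash
python3 -c "
from h import *
ci,im=load('w9')
cv2.imwrite('pics/w9b.png',cv2.resize(im[0:190,165:500],None,fx=2.35,fy=2.35,interpolation=cv2.INTER_CUBIC))"
```

```text
(no output)
```

View pics/w9b.png

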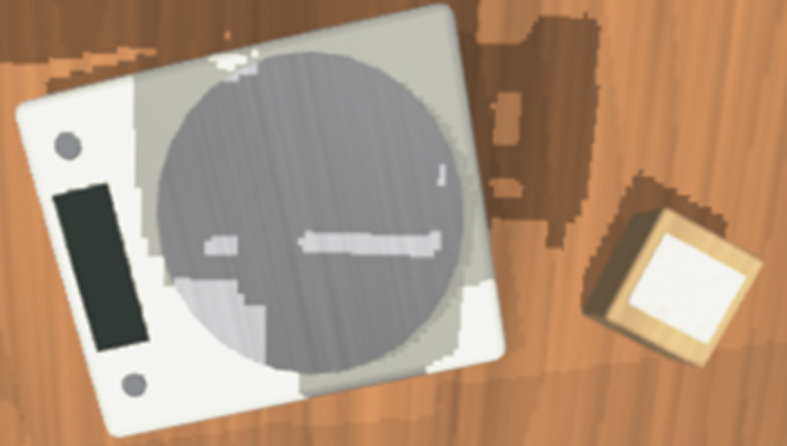

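```bash
python3 -c "
from h import *
ci,im=load('w9')
P=lambda l,z: plane(ci,(np.array(l,float)+.5)/2.35-.5+[165,0],z)*1000
p=P([(157,210),(463,210),(310,52),(317,374),(195,100),(420,98),(240,357),(425,325)],.046);print(p.round(1).tolist())
A=np.c_[2*p[:,:2],np.ones(8)];s=np.linalg.lstsq(A,(p[:,:2]**2).sum(1),rcond=None)[0];print('pan',s[:2],np.sqrt(s[2]+s[0]**2+s[1]**2))
f=P([(667,208),(762,264),(700,366),(606,318)],.034);print('marker',f.mean(0).round(1),[np.linalg.norm(f[i]-f[(i+1)%4]).round(1) for i in range(4)],[np.degrees(np.arctan2(*(f[i]-f[(i+1)%4])[1::-1])).round(1) for i in range(4)])
f=P([(667,233),(746,276),(707,343),(627,302)],.034);print('card',f.mean(0).round(1),[np.degrees(np.arctan2(*(f[i]-f[(i+1)%4])[1::-1])).round(1) for i in range(4)])
"
```

```text
[[447.4, 249.3, 46.0], [555.9, 253.0, 46.0], [500.6, 302.0, 46.0], [505.6, 192.9, 46.0], [461.4, 285.7, 46.0], [538.6, 288.9, 46.0], [476.9, 198.2, 46.0], [544.9, 212.4, 46.0]]
pan [501.85326053 247.47405737] 54.98999542097074
marker [644.5 229.   34. ] [np.float64(43.7), np.float64(43.6), np.float64(43.1), np.float64(44.9)] [np.float64(155.4), np.float64(65.5), np.float64(-22.9), np.float64(-113.7)]
card [645.6 229.4  34. ] [np.float64(156.9), np.float64(66.6), np.float64(-22.7), np.float64(-114.8)]
```

```bash
python3 -m creep '[{"slide":[-2,0,10],"roll":0,"grip":1},{"slide":[-6,0,35],"roll":0,"grip":1},{"slide":[-11,0,65],"roll":0,"grip":1},{"slide":[-15,0,88],"roll":0,"grip":1},{"slide":[-16.3,0,97],"roll":0,"grip":1},{"slide":[-16.3,10,98.7],"roll":0,"grip":1},{"slide":[-16.3,30,98.7],"roll":0,"grip":1},{"slide":[-16.3,50,98.7],"roll":0,"grip":1},{"slide":[-16.3,65,98.7],"roll":0,"grip":1},{"slide":[-16.3,74,98.7],"roll":0,"grip":1},{"slide":[-16.3,77,98.7],"roll":0,"grip":1},{"slide":[-16.3,78,98.7],"roll":0,"grip":1},{"slide":[-16.3,79,98.7],"roll":0,"grip":1},{"slide":[-16.3,79.5,98.7],"roll":0,"grip":1},{"slide":[-16.3,80,98.7],"roll":0,"grip":1},{"slide":[-16.3,80,98.7],"roll":0,"grip":1}]'; python3 -c "
from h import *
go(.502,.247,.0565,2.1)"
```

```text
time: 20.53
tool_pos: [0.5026, 0.2476, 0.0593]
ee_rot: [-1.57, -0.002, 0.037]
wrist_force: [-0.2, 0.4, -2.6]
width: 0.0499
t 20.53 tcp [502.6 247.6  59.3] jawang 2.13 q6 0.32 w 49.9 -> slide [-0.6  2.8 -0.6] roll 0.03
```

```bash
python3 -m creep '[{"slide":[-0.5,1,-0.5],"roll":0,"grip":1},{"slide":[-0.5,2,-0.5],"roll":0,"grip":1},{"slide":[-0.5,2.6,-0.5],"roll":0,"grip":1},{"slide":[-0.5,2.6,-0.5],"roll":0,"grip":1},{"slide":[-0.5,2.6,-0.5],"roll":0,"grip":1}]'
```

```text
time: 20.95
tool_pos: [0.5018, 0.2471, 0.0567]
ee_rot: [-1.571, -0.001, 0.037]
wrist_force: [-1.5, -0.2, 2.3]
width: 0.0498
```

```bash
python3 -m creep '[{"slide":[0,0,0],"roll":0,"grip":0.4},{"slide":[0,0,0],"roll":0,"grip":0.2},{"slide":[0,0,0],"roll":0,"grip":0},{"slide":[0,0,0],"roll":0,"grip":0},{"slide":[0,0,0],"roll":0,"grip":0},{"slide":[0,0,0],"roll":0,"grip":0},{"slide":[0,-20,0],"roll":0,"grip":0},{"slide":[0,-50,0],"roll":0,"grip":0},{"slide":[0,-80,0],"roll":0,"grip":0},{"slide":[0,-100,0],"roll":0,"grip":0},{"slide":[0,-100,0],"roll":0,"grip":0},{"slide":[0,-100,0],"roll":0,"grip":0}]'; python3 -c "
from h import *
go(.6447,.2288,.15,-23.5); grab('wrist','w10')"
```

```text
time: 21.95
tool_pos: [0.5024, 0.2473, 0.1572]
ee_rot: [-1.57, -0.003, 0.037]
wrist_force: [0.1, 0.4, -0.2]
width: 0.0939
t 21.95 tcp [502.4 247.3 157.2] jawang 2.13 q6 0.32 w 93.9 -> slide [141.5   7.6 -23.8] roll 25.63
```

View pics/w10.png

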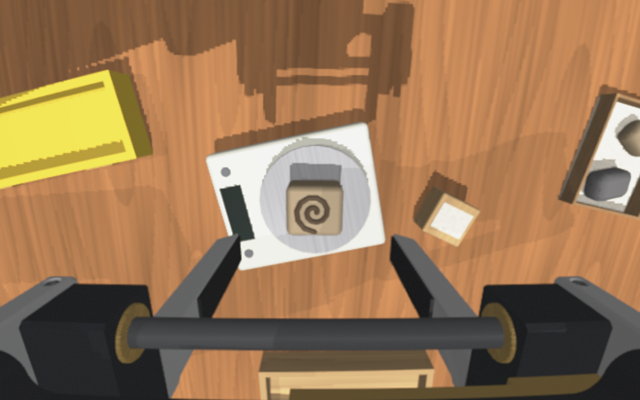

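The fossil (315,208) sits on the pan (260–370, 138–252). On to the marker.

```bash
python3 -m creep '[{"slide":[20,0,-4],"roll":5,"grip":0},{"slide":[55,0,-10],"roll":12,"grip":0},{"slide":[90,0,-16],"roll":19,"grip":0},{"slide":[120,0,-21],"roll":25.6,"grip":0},{"slide":[138,0,-23],"roll":25.6,"grip":0},{"slide":[141.5,0,-23.8],"roll":25.6,"grip":0},{"slide":[141.5,0,-23.8],"roll":25.6,"grip":0},{"slide":[141.5,0,-23.8],"roll":25.6,"grip":0}]'; python3 -c "
from h import *
go(.6447,.2288,.016,-23.5); ci,im=grab('wrist','w11')
cv2.imwrite('pics/w11b.png',cv2.resize(im[140:300,220:420],None,fx=3.5,fy=3.5,interpolation=cv2.INTER_CUBIC))"
```

```text
time: 22.67
tool_pos: [0.6424, 0.2284, 0.1538]
ee_rot: [-1.573, 0.003, -0.409]
wrist_force: [-0.9, 0.1, 0.4]
width: 0.094
t 22.67 tcp [642.4 228.4 153.8] jawang -23.45 q6 0.67 w 94.0 -> slide [  2.4 137.8   1.6] roll 0.05
```

View pics/w11b.png

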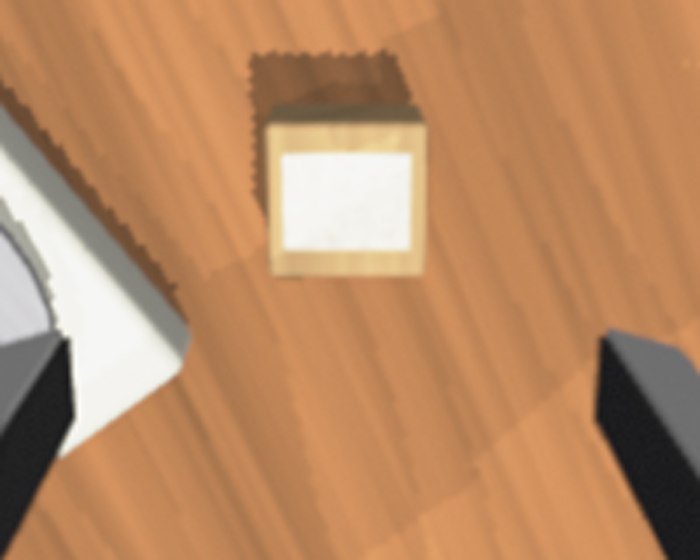

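```bash
python3 -c "
from h import *
ci,im=load('w11')
P=lambda l,z: plane(ci,(np.array(l,float)+.5)/3.5-.5+[220,140],z)*1000
f=P([(266,124),(427,123),(424,275),(272,277)],.034);print(f.mean(0).round(1),[np.linalg.norm(f[i]-f[(i+1)%4]).round(1) for i in range(4)],[np.degrees(np.arctan2(*(f[i]-f[(i+1)%4])[1::-1])).round(1) for i in range(4)])
m=f.mean(0);a=np.radians(-23.5);J=np.array([np.cos(a),np.sin(a)]);N=np.array([-J[1],J[0]])
c=np.r_[P([(190,330),(185,360)],.030),P([(165,285),],.032)]
print(c.round(1).tolist(),[(round((q-m)[:2]@J,1),round((q-m)[:2]@N,1)) for q in c])
"
```

```text
[645.3 229.5  34. ] [np.float64(45.1), np.float64(44.8), np.float64(44.3), np.float64(45.2)] [np.float64(156.9), np.float64(66.7), np.float64(-22.6), np.float64(-112.3)]
[[585.8, 210.7, 30.0], [580.2, 202.5, 30.0], [585.7, 227.0, 32.0]] [(np.float64(-47.1), np.float64(-41.0)), (np.float64(-48.9), np.float64(-50.7)), (np.float64(-53.6), np.float64(-26.0))]
```

The scale housing's edge would come within about 2 mm of the open left finger, so I descend with the jaws part-closed (~70 mm).

```bash
python3 -m creep '[{"slide":[2.2,10,2],"roll":0,"grip":0.25},{"slide":[2.2,30,2],"roll":0,"grip":0.25},{"slide":[2.2,60,2],"roll":0,"grip":0.25},{"slide":[2.2,85,2],"roll":0,"grip":0.25},{"slide":[2.2,95,2],"roll":0,"grip":0.25},{"slide":[2.2,95,2],"roll":0,"grip":0.25},{"slide":[2.2,95,2],"roll":0,"grip":0.25}]';  python3 -c "
from h import *
go(.6453,.2293,.014,-23.2); ci,im=grab('wrist','w12')"
```

```text
time: 23.3
tool_pos: [0.6461, 0.2297, 0.0609]
ee_rot: [-1.571, 0.0, -0.409]
wrist_force: [0.0, -0.3, 0.2]
width: 0.0706
t 23.3 tcp [646.1 229.7  60.9] jawang -23.44 q6 0.67 w 70.6 -> slide [-0.6 46.9 -0.7] roll -0.24
```

View pics/w12.png

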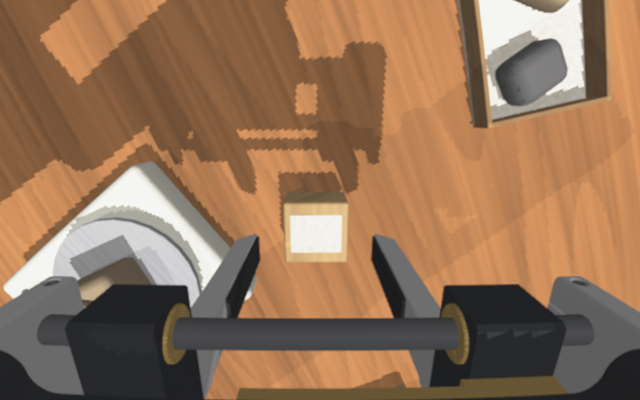

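The marker (316,228) is centred between the fingertips (259 and 373). Descend and close.

```bash
python3 -m creep '[{"slide":[-0.5,15,-0.5],"roll":-0.2,"grip":0.25},{"slide":[-0.5,30,-0.5],"roll":-0.2,"grip":0.25},{"slide":[-0.5,40,-0.5],"roll":-0.2,"grip":0.25},{"slide":[-0.5,45,-0.5],"roll":-0.2,"grip":0.25},{"slide":[-0.5,47,-0.5],"roll":-0.2,"grip":0.25},{"slide":[-0.5,47,-0.5],"roll":-0.2,"grip":0.25},{"slide":[-0.5,47,-0.5],"roll":-0.2,"grip":0.4},{"slide":[-0.5,47,-0.5],"roll":-0.2,"grip":0.5},{"slide":[-0.5,47,-0.5],"roll":-0.2,"grip":1},{"slide":[-0.5,47,-0.5],"roll":-0.2,"grip":1},{"slide":[-0.5,47,-0.5],"roll":-0.2,"grip":1},{"slide":[-0.5,47,-0.5],"roll":-0.2,"grip":1},{"slide":[-0.5,47,-0.5],"roll":-0.2,"grip":1}]';  python3 -c "
from h import *
go(.55,-.010,.15,2.9)"
```

```text
time: 24.43
tool_pos: [0.6464, 0.2292, 0.0145]
ee_rot: [-1.57, -0.001, -0.406]
wrist_force: [-0.5, -1.1, 2.3]
width: 0.0461
t 24.43 tcp [646.4 229.2  14.5] jawang -23.27 q6 0.66 w 46.1 -> slide [   6.1 -135.6 -257.8] roll -26.17
```

```bash
python3 -m creep '[{"slide":[0,-5,0],"roll":0,"grip":1},{"slide":[0,-20,0],"roll":0,"grip":1},{"slide":[0,-45,0],"roll":0,"grip":1},{"slide":[0,-75,0],"roll":0,"grip":1},{"slide":[0,-100,0],"roll":-2,"grip":1},{"slide":[0,-110,-10],"roll":-5,"grip":1},{"slide":[1,-110,-35],"roll":-8,"grip":1},{"slide":[2,-110,-65],"roll":-11,"grip":1},{"slide":[2,-110,-100],"roll":-14,"grip":1},{"slide":[3,-110,-135],"roll":-17,"grip":1},{"slide":[4,-110,-170],"roll":-20,"grip":1},{"slide":[5,-110,-205],"roll":-23,"grip":1},{"slide":[6,-110,-235],"roll":-26.2,"grip":1},{"slide":[6,-110,-252],"roll":-26.2,"grip":1},{"slide":[6,-110,-257.8],"roll":-26.2,"grip":1},{"slide":[6,-110,-257.8],"roll":-26.2,"grip":1},{"slide":[6,-110,-257.8],"roll":-26.2,"grip":1}]';  python3 -c "
from h import *
go(.5503,-.010,.0225,2.9); grab('wrist','w13')"
```

```text
time: 25.85
tool_pos: [0.5499, -0.0095, 0.1239]
ee_rot: [-1.57, -0.0, 0.051]
wrist_force: [0.3, 0.9, -0.4]
width: 0.0459
t 25.85 tcp [549.9  -9.5 123.9] jawang 2.92 q6 -0.17 w 45.9 -> slide [  0.3 101.4  -0.6] roll 0.02
```

View pics/w13.png

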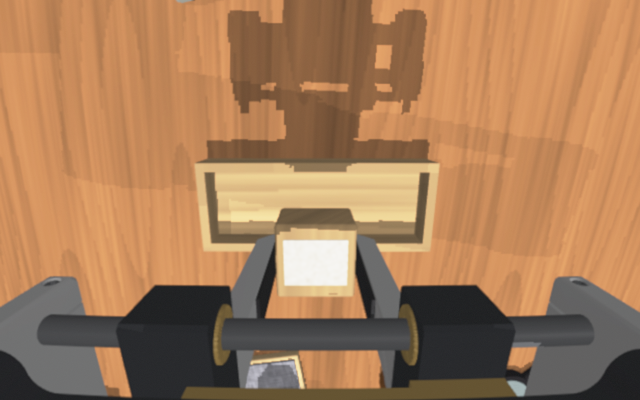

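The marker is held square with the tray and over its middle. Lowering it.

```bash
python3 -m creep '[{"slide":[0.3,10,-0.5],"roll":0,"grip":1},{"slide":[0.3,30,-0.5],"roll":0,"grip":1},{"slide":[0.3,55,-0.5],"roll":0,"grip":1},{"slide":[0.3,75,-0.5],"roll":0,"grip":1},{"slide":[0.3,90,-0.5],"roll":0,"grip":1},{"slide":[0.3,96,-0.5],"roll":0,"grip":1},{"slide":[0.3,98,-0.5],"roll":0,"grip":1},{"slide":[0.3,99,-0.5],"roll":0,"grip":1},{"slide":[0.3,100,-0.5],"roll":0,"grip":1},{"slide":[0.3,100,-0.5],"roll":0,"grip":1}]';  python3 -c "
from h import *
go(.5503,-.010,.0225,2.9)"
```

```text
time: 26.73
tool_pos: [0.551, -0.0105, 0.025]
ee_rot: [-1.571, -0.002, 0.051]
wrist_force: [-1.3, 0.3, 0.5]
width: 0.0456
t 26.73 tcp [551.  -10.5  25. ] jawang 2.95 q6 -0.17 w 45.6 -> slide [-0.7  2.5  0.5] roll 0.05
```

```bash
python3 -m creep '[{"slide":[-0.5,1,0.4],"roll":0,"grip":1},{"slide":[-0.5,2,0.4],"roll":0,"grip":1},{"slide":[-0.5,2.5,0.4],"roll":0,"grip":1},{"slide":[-0.5,2.5,0.4],"roll":0,"grip":1},{"slide":[-0.5,2.5,0.4],"roll":0,"grip":1}]';
```

```text
time: 27.15
tool_pos: [0.5501, -0.0102, 0.0224]
ee_rot: [-1.571, -0.002, 0.051]
wrist_force: [-1.2, -0.2, 5.2]
width: 0.0456
```

```bash
python3 -m creep '[{"slide":[0,0,0],"roll":0,"grip":0.4},{"slide":[0,0,0],"roll":0,"grip":0.2},{"slide":[0,0,0],"roll":0,"grip":0},{"slide":[0,0,0],"roll":0,"grip":0},{"slide":[0,0,0],"roll":0,"grip":0},{"slide":[0,0,0],"roll":0,"grip":0},{"slide":[0,-20,0],"roll":0,"grip":0},{"slide":[0,-50,0],"roll":0,"grip":0},{"slide":[0,-90,0],"roll":0,"grip":0},{"slide":[0,-130,0],"roll":0,"grip":0},{"slide":[0,-160,0],"roll":0,"grip":0},{"slide":[0,-160,0],"roll":0,"grip":0},{"slide":[0,-160,0],"roll":0,"grip":0}]';  python3 -c "
from h import *
go(.515,-.264,.18,-90.5); grab('wrist','w14'); grab('scene','s14')"
```

```text
time: 28.23
tool_pos: [0.5509, -0.0103, 0.1841]
ee_rot: [-1.572, -0.006, 0.051]
wrist_force: [-0.1, -0.2, -1.3]
width: 0.0943
t 28.23 tcp [550.9 -10.3 184.1] jawang 2.93 q6 -0.17 w 94.3 -> slide [ -48.8    4.1 -251.5] roll -86.57
```

View pics/w14.png

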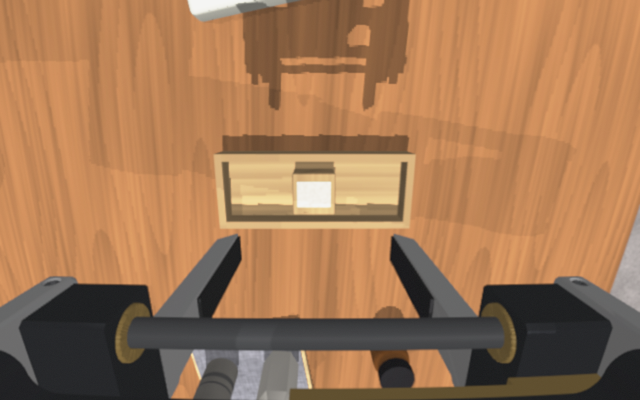

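View pics/s14.png

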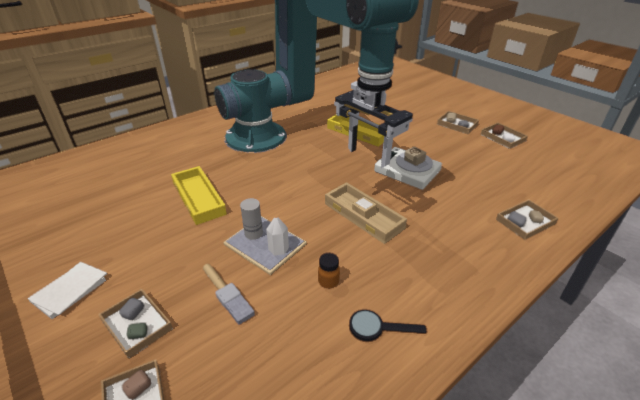

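The marker (314,194) is mid-tray, the fossil is on the scale, and both tall ones still wait on the board. Next, back to the crystal.

```bash
python3 -m creep '[{"slide":[-2,0,-10],"roll":7,"grip":0},{"slide":[-6,0,-30],"roll":14,"grip":0},{"slide":[-12,0,-60],"roll":21,"grip":0},{"slide":[-18,0,-90],"roll":28,"grip":0},{"slide":[-23,0,-120],"roll":35,"grip":0},{"slide":[-29,0,-150],"roll":42,"grip":0},{"slide":[-35,0,-180],"roll":49,"grip":0},{"slide":[-41,0,-210],"roll":56,"grip":0},{"slide":[-46,0,-235],"roll":63,"grip":0},{"slide":[-49,0,-248],"roll":70,"grip":0},{"slide":[-49,0,-251.5],"roll":77,"grip":0},{"slide":[-49,0,-251.5],"roll":84,"grip":0},{"slide":[-49,0,-251.5],"roll":91,"grip":0},{"slide":[-49,0,-251.5],"roll":93.4,"grip":0},{"slide":[-49,0,-251.5],"roll":93.4,"grip":0},{"slide":[-49,0,-251.5],"roll":93.4,"grip":0}]';  python3 -c "
from h import *
go(.515,-.2639,.048,-90.48); grab('wrist','w15')"
```

```text
time: 29.67
tool_pos: [0.5125, -0.2633, 0.1789]
ee_rot: [-1.575, 0.002, -1.578]
wrist_force: [0.6, 0.2, -0.2]
width: 0.0942
t 29.67 tcp [ 512.5 -263.3  178.9] jawang -90.4 q6 1.0 w 94.2 -> slide [  0.9 130.9   3. ] roll 0.08
```

View pics/w15.png

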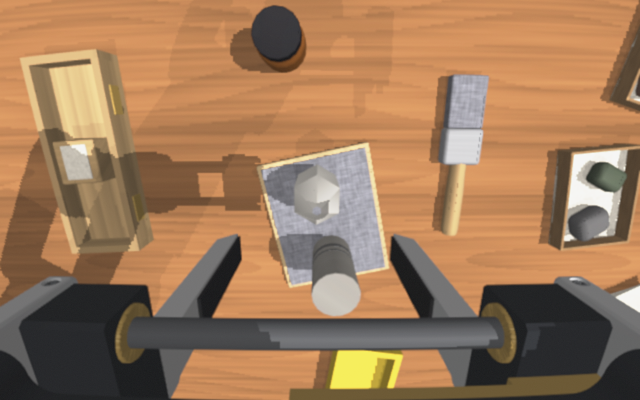

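Crystal (316,193) and core (335,275) both stand. Descending on the crystal.

```bash
python3 -m creep '[{"slide":[1,10,2.5],"roll":0,"grip":0},{"slide":[1,35,2.5],"roll":0,"grip":0},{"slide":[1,65,2.5],"roll":0,"grip":0},{"slide":[1,90,2.5],"roll":0,"grip":0},{"slide":[1,110,2.5],"roll":0,"grip":0},{"slide":[1,122,2.5],"roll":0,"grip":0},{"slide":[1,129,2.5],"roll":0,"grip":0},{"slide":[1,130.5,2.5],"roll":0,"grip":0},{"slide":[1,130.5,2.5],"roll":0,"grip":0},{"slide":[1,130.5,2.5],"roll":0,"grip":0}]';  python3 -c "
from h import *
go(.515,-.2639,.048,-90.48)"
```

```text
time: 30.55
tool_pos: [0.5169, -0.2655, 0.0524]
ee_rot: [-1.568, -0.002, -1.579]
wrist_force: [-0.9, 0.2, -0.0]
width: 0.0945
t 30.55 tcp [ 516.9 -265.5   52.4] jawang -90.46 q6 1.01 w 94.5 -> slide [-1.6  4.4 -1.9] roll 0.02
```

```bash
python3 -m creep '[{"slide":[-0.8,3,-0.8],"roll":0,"grip":0},{"slide":[-0.8,3,-0.8],"roll":0,"grip":0},{"slide":[-0.8,3,-0.8],"roll":0,"grip":0},{"slide":[-0.8,3,-0.8],"roll":0,"grip":0}]';  python3 -c "
from h import *
go(.515,-.2639,.048,-90.48)"
```

```text
time: 30.88
tool_pos: [0.5153, -0.2642, 0.0484]
ee_rot: [-1.57, -0.001, -1.579]
wrist_force: [-0.1, 0.0, 0.1]
width: 0.0943
t 30.88 tcp [ 515.3 -264.2   48.4] jawang -90.47 q6 1.01 w 94.3 -> slide [-0.3  0.4 -0.3] roll 0.01
```

```bash
python3 -m creep '[{"slide":[-0.3,0.4,-0.3],"roll":0,"grip":0.3},{"slide":[-0.3,0.4,-0.3],"roll":0,"grip":0.45},{"slide":[-0.3,0.4,-0.3],"roll":0,"grip":0.6},{"slide":[-0.3,0.4,-0.3],"roll":0,"grip":1},{"slide":[-0.3,0.4,-0.3],"roll":0,"grip":1},{"slide":[-0.3,0.4,-0.3],"roll":0,"grip":1},{"slide":[-0.3,0.4,-0.3],"roll":0,"grip":1},{"slide":[-0.3,0.4,-0.3],"roll":0,"grip":1},{"slide":[-0.3,0.4,-0.3],"roll":0,"grip":1}]';  python3 -c "
from h import *
go(.6131,-.0051,.16,-90.48)"
```

```text
time: 31.63
tool_pos: [0.5148, -0.2639, 0.0475]
ee_rot: [-1.571, -0.0, -1.579]
wrist_force: [-0.2, -0.2, -0.8]
width: 0.0422
t 31.63 tcp [ 514.8 -263.9   47.5] jawang -90.47 q6 1.01 w 42.2 -> slide [-259.5 -112.6   96.1] roll 0.01
```

```bash
python3 -m creep '[{"slide":[0,-5,0],"roll":0,"grip":1},{"slide":[0,-15,0],"roll":0,"grip":1},{"slide":[0,-35,0],"roll":0,"grip":1},{"slide":[0,-60,0],"roll":0,"grip":1},{"slide":[0,-85,0],"roll":0,"grip":1},{"slide":[0,-105,0],"roll":0,"grip":1},{"slide":[0,-110,0],"roll":0,"grip":1},{"slide":[-10,-113,4],"roll":0,"grip":1},{"slide":[-30,-113,11],"roll":0,"grip":1},{"slide":[-60,-113,22],"roll":0,"grip":1},{"slide":[-90,-113,33],"roll":0,"grip":1},{"slide":[-120,-113,44],"roll":0,"grip":1},{"slide":[-150,-113,55],"roll":0,"grip":1},{"slide":[-180,-113,66],"roll":0,"grip":1},{"slide":[-210,-113,77],"roll":0,"grip":1},{"slide":[-235,-113,87],"roll":0,"grip":1},{"slide":[-250,-113,92],"roll":0,"grip":1},{"slide":[-258,-113,95],"roll":0,"grip":1},{"slide":[-259.5,-113,96],"roll":0,"grip":1},{"slide":[-259.5,-113,96],"roll":0,"grip":1}]'; python3 -c "
from h import *
go(.6131,-.0051,.0435,-90.48);grab('wrist','w16')"
```

```text
time: 33.3
tool_pos: [0.6123, -0.0047, 0.1591]
ee_rot: [-1.573, -0.0, -1.578]
wrist_force: [-0.4, 0.2, -4.1]
width: 0.042
t 33.3 tcp [612.3  -4.7 159.1] jawang -90.43 q6 1.48 w 42.0 -> slide [  0.4 115.6   1.1] roll 0.05
```

View pics/w16.png

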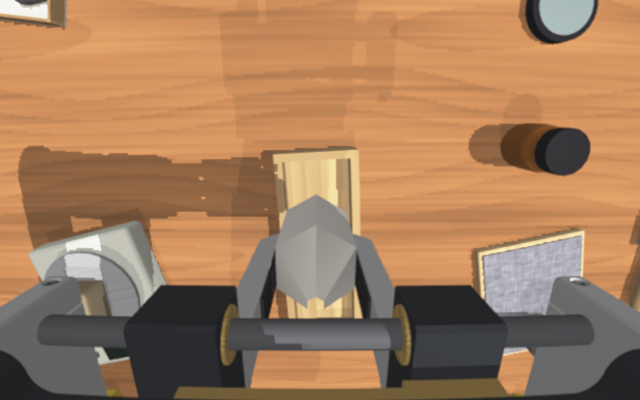

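```bash
python3 -m creep '[{"slide":[0.3,8,0.6],"roll":0,"grip":1},{"slide":[0.3,25,0.6],"roll":0,"grip":1},{"slide":[0.3,45,0.6],"roll":0,"grip":1},{"slide":[0.3,65,0.6],"roll":0,"grip":1},{"slide":[0.3,83,0.6],"roll":0,"grip":1},{"slide":[0.3,97,0.6],"roll":0,"grip":1},{"slide":[0.3,106,0.6],"roll":0,"grip":1},{"slide":[0.3,111,0.6],"roll":0,"grip":1},{"slide":[0.3,112,0.6],"roll":0,"grip":1},{"slide":[0.3,113,0.6],"roll":0,"grip":1},{"slide":[0.3,113.5,0.6],"roll":0,"grip":1},{"slide":[0.3,113.5,0.6],"roll":0,"grip":1},{"slide":[0.3,113.5,0.6],"roll":0,"grip":1}]'; python3 -c "
from h import *
go(.6131,-.0051,.0435,-90.48)"
```

```text
time: 34.43
tool_pos: [0.6142, -0.0054, 0.0481]
ee_rot: [-1.569, -0.0, -1.579]
wrist_force: [0.2, 0.3, -2.4]
width: 0.0421
t 34.43 tcp [614.2  -5.4  48.1] jawang -90.46 q6 1.48 w 42.1 -> slide [-0.3  4.6 -1.1] roll 0.02
```

```bash
python3 -m creep '[{"slide":[-0.2,0.5,-0.4],"roll":0,"grip":1},{"slide":[-0.2,1,-0.4],"roll":0,"grip":1},{"slide":[-0.2,1.5,-0.4],"roll":0,"grip":1},{"slide":[-0.2,1.5,-0.4],"roll":0,"grip":1},{"slide":[-0.2,1.5,-0.4],"roll":0,"grip":1}]'; python3 -c "
from h import *
go(.6131,-.0051,.0435,-90.48)"
```

```text
time: 34.85
tool_pos: [0.6131, -0.0051, 0.0454]
ee_rot: [-1.571, -0.0, -1.579]
wrist_force: [-0.6, -0.2, -2.7]
width: 0.0427
t 34.85 tcp [613.1  -5.1  45.4] jawang -90.46 q6 1.48 w 42.7 -> slide [0.  1.9 0. ] roll 0.02
```

```bash
python3 -m creep '[{"slide":[0,0.6,0],"roll":0,"grip":1},{"slide":[0,1.2,0],"roll":0,"grip":1},{"slide":[0,1.6,0],"roll":0,"grip":1},{"slide":[0,1.6,0],"roll":0,"grip":1},{"slide":[0,1.6,0],"roll":0,"grip":1}]'
```

```text
time: 35.27
tool_pos: [0.6131, -0.0052, 0.0438]
ee_rot: [-1.571, -0.0, -1.579]
wrist_force: [0.6, -1.0, -3.4]
width: 0.0419
```

```bash
python3 -m creep '[{"slide":[0,0.4,0],"roll":0,"grip":1},{"slide":[0,0.8,0],"roll":0,"grip":1},{"slide":[0,0.8,0],"roll":0,"grip":1},{"slide":[0,0.8,0],"roll":0,"grip":1}]'
```

```text
time: 35.6
tool_pos: [0.6132, -0.0052, 0.0435]
ee_rot: [-1.57, -0.0, -1.579]
wrist_force: [-0.3, -0.4, -1.6]
width: 0.0422
```

```bash
python3 -m creep '[{"slide":[0,0.5,0],"roll":0,"grip":1},{"slide":[0,0.5,0],"roll":0,"grip":1},{"slide":[0,0.5,0],"roll":0,"grip":1}]'
```

```text
time: 35.85
tool_pos: [0.6133, -0.0052, 0.0435]
ee_rot: [-1.57, -0.0, -1.579]
wrist_force: [-3.5, -0.2, 2.9]
width: 0.0422
```

The crystal is down. Release and rise.

```bash
python3 -m creep '[{"slide":[0,0.5,0],"roll":0,"grip":0.4},{"slide":[0,0.5,0],"roll":0,"grip":0.2},{"slide":[0,0.5,0],"roll":0,"grip":0},{"slide":[0,0.5,0],"roll":0,"grip":0},{"slide":[0,0.5,0],"roll":0,"grip":0},{"slide":[0,0.5,0],"roll":0,"grip":0},{"slide":[0,-20,0],"roll":0,"grip":0},{"slide":[0,-50,0],"roll":0,"grip":0},{"slide":[0,-90,0],"roll":0,"grip":0},{"slide":[0,-120,0],"roll":0,"grip":0},{"slide":[0,-135,0],"roll":0,"grip":0},{"slide":[0,-135,0],"roll":0,"grip":0},{"slide":[0,-135,0],"roll":0,"grip":0}]'; python3 -c "
from h import *
go(.433,-.2814,.18,-87.15);grab('wrist','w17')"
```

```text
time: 36.93
tool_pos: [0.6136, -0.0052, 0.1784]
ee_rot: [-1.569, -0.0, -1.579]
wrist_force: [0.6, -0.2, -0.4]
width: 0.0941
t 36.93 tcp [613.6  -5.2 178.4] jawang -90.47 q6 1.48 w 94.1 -> slide [ 277.7   -2.  -178.4] roll -3.32
```

View pics/w17.png

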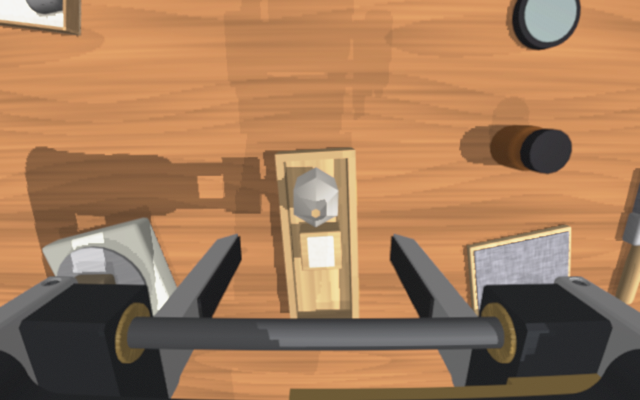

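The crystal (315,196) stands in the tray beside the marker (320,250). On to the core.

```bash
python3 -m creep '[{"slide":[15,0,-10],"roll":0,"grip":0},{"slide":[48,0,-31],"roll":-1,"grip":0},{"slide":[80,0,-52],"roll":-2,"grip":0},{"slide":[112,0,-72],"roll":-3.3,"grip":0},{"slide":[145,0,-93],"roll":-3.3,"grip":0},{"slide":[178,0,-114],"roll":-3.3,"grip":0},{"slide":[210,0,-135],"roll":-3.3,"grip":0},{"slide":[240,0,-155],"roll":-3.3,"grip":0},{"slide":[265,0,-171],"roll":-3.3,"grip":0},{"slide":[277.5,0,-178.5],"roll":-3.3,"grip":0},{"slide":[277.5,0,-178.5],"roll":-3.3,"grip":0},{"slide":[277.5,0,-178.5],"roll":-3.3,"grip":0},{"slide":[277.5,0,-178.5],"roll":-3.3,"grip":0}]'; python3 -c "
from h import *
go(.433,-.2814,.0506,-87.15);grab('wrist','w18')"
```

```text
time: 38.07
tool_pos: [0.4323, -0.2799, 0.176]
ee_rot: [-1.573, 0.003, -1.521]
wrist_force: [0.1, -0.6, -0.7]
width: 0.0942
t 38.07 tcp [ 432.3 -279.9  176. ] jawang -87.13 q6 0.84 w 94.2 -> slide [  1.8 125.4   0.9] roll 0.02
```

View pics/w18.png

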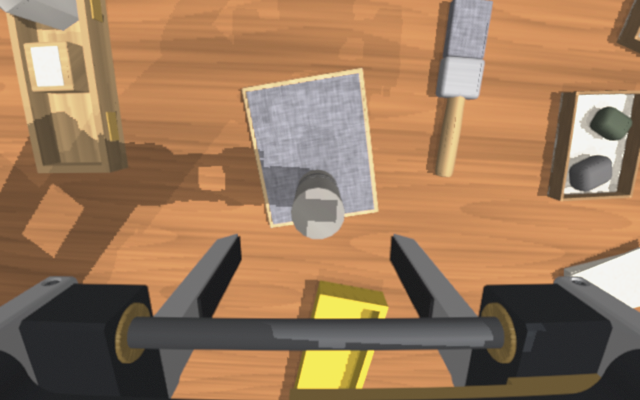

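```bash
python3 -m creep '[{"slide":[1,10,0.5],"roll":0,"grip":0},{"slide":[1,35,0.5],"roll":0,"grip":0},{"slide":[1,65,0.5],"roll":0,"grip":0},{"slide":[1,90,0.5],"roll":0,"grip":0},{"slide":[1,110,0.5],"roll":0,"grip":0},{"slide":[1,119,0.5],"roll":0,"grip":0},{"slide":[1,125.5,0.5],"roll":0,"grip":0},{"slide":[1,126,0.5],"roll":0,"grip":0},{"slide":[1,126,0.5],"roll":0,"grip":0},{"slide":[1,126,0.5],"roll":0,"grip":0},{"slide":[1,126,0.5],"roll":0,"grip":0}]';  python3 -c "
from h import *
go(.433,-.2814,.0506,-87.15)"
```

```text
time: 39.03
tool_pos: [0.4339, -0.2829, 0.0532]
ee_rot: [-1.568, -0.002, -1.521]
wrist_force: [0.1, 0.2, 1.1]
width: 0.0942
t 39.03 tcp [ 433.9 -282.9   53.2] jawang -87.16 q6 0.83 w 94.2 -> slide [-1.5  2.6 -0.8] roll -0.01
```

```bash
python3 -m creep '[{"slide":[-0.8,1.5,-0.4],"roll":0,"grip":0},{"slide":[-0.8,1.5,-0.4],"roll":0,"grip":0},{"slide":[-0.8,1.5,-0.4],"roll":0,"grip":0},{"slide":[-0.8,1.5,-0.4],"roll":0,"grip":0}]';  python3 -c "
from h import *
go(.433,-.2814,.0506,-87.15)"
```

```text
time: 39.37
tool_pos: [0.4325, -0.2814, 0.0503]
ee_rot: [-1.57, -0.0, -1.521]
wrist_force: [0.2, -0.7, 0.8]
width: 0.0937
t 39.37 tcp [ 432.5 -281.4   50.3] jawang -87.17 q6 0.83 w 93.7 -> slide [-0.  -0.3  0.5] roll -0.02
```

```bash
python3 -m creep '[{"slide":[0,0,0.4],"roll":0,"grip":0.3},{"slide":[0,0,0.4],"roll":0,"grip":0.45},{"slide":[0,0,0.4],"roll":0,"grip":0.6},{"slide":[0,0,0.4],"roll":0,"grip":1},{"slide":[0,0,0.4],"roll":0,"grip":1},{"slide":[0,0,0.4],"roll":0,"grip":1},{"slide":[0,0,0.4],"roll":0,"grip":1},{"slide":[0,0,0.4],"roll":0,"grip":1},{"slide":[0,0,0.4],"roll":0,"grip":1}]';  python3 -c "
from h import *
go(.4897,-.0126,.17,-87.15)"
```

```text
time: 40.12
tool_pos: [0.4329, -0.2814, 0.0501]
ee_rot: [-1.571, -0.0, -1.521]
wrist_force: [0.1, 0.2, 0.6]
width: 0.0455
t 40.12 tcp [ 432.9 -281.4   50.1] jawang -87.17 q6 0.84 w 45.5 -> slide [-265.7 -120.    70. ] roll -0.02
```

```bash
python3 -m creep '[{"slide":[0,-5,0],"roll":0,"grip":1},{"slide":[0,-15,0],"roll":0,"grip":1},{"slide":[0,-35,0],"roll":0,"grip":1},{"slide":[0,-60,0],"roll":0,"grip":1},{"slide":[0,-85,0],"roll":0,"grip":1},{"slide":[0,-105,0],"roll":0,"grip":1},{"slide":[0,-115,0],"roll":0,"grip":1},{"slide":[-10,-120,3],"roll":0,"grip":1},{"slide":[-30,-120,8],"roll":0,"grip":1},{"slide":[-60,-120,16],"roll":0,"grip":1},{"slide":[-90,-120,24],"roll":0,"grip":1},{"slide":[-120,-120,31],"roll":0,"grip":1},{"slide":[-150,-120,39],"roll":0,"grip":1},{"slide":[-180,-120,47],"roll":0,"grip":1},{"slide":[-210,-120,55],"roll":0,"grip":1},{"slide":[-235,-120,62],"roll":0,"grip":1},{"slide":[-252,-120,66],"roll":0,"grip":1},{"slide":[-262,-120,69],"roll":0,"grip":1},{"slide":[-265.7,-120,70],"roll":0,"grip":1},{"slide":[-265.7,-120,70],"roll":0,"grip":1}]'; python3 -c "
from h import *
go(.4897,-.0126,.0461,-87.15);grab('wrist','w19')"
```

```text
time: 41.78
tool_pos: [0.4891, -0.0118, 0.1692]
ee_rot: [-1.573, 0.0, -1.52]
wrist_force: [0.4, -0.4, -3.5]
width: 0.0461
t 41.78 tcp [489.1 -11.8 169.2] jawang -87.09 q6 1.38 w 46.1 -> slide [  0.8 123.1   0.7] roll 0.06
```

View pics/w19.png

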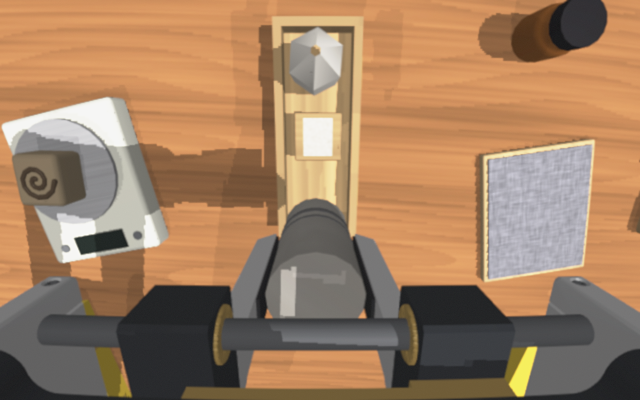

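The core is upright over its place. The fossil looks offset on the pan, probably from the oblique view; I'll check that afterwards. Lowering the core.

```bash
python3 -m creep '[{"slide":[0.4,8,0.3],"roll":0,"grip":1},{"slide":[0.4,25,0.3],"roll":0,"grip":1},{"slide":[0.4,45,0.3],"roll":0,"grip":1},{"slide":[0.4,65,0.3],"roll":0,"grip":1},{"slide":[0.4,85,0.3],"roll":0,"grip":1},{"slide":[0.4,102,0.3],"roll":0,"grip":1},{"slide":[0.4,112,0.3],"roll":0,"grip":1},{"slide":[0.4,118,0.3],"roll":0,"grip":1},{"slide":[0.4,120,0.3],"roll":0,"grip":1},{"slide":[0.4,121,0.3],"roll":0,"grip":1},{"slide":[0.4,121.5,0.3],"roll":0,"grip":1},{"slide":[0.4,121.5,0.3],"roll":0,"grip":1},{"slide":[0.4,121.5,0.3],"roll":0,"grip":1},{"slide":[0.4,121.5,0.3],"roll":0,"grip":1}]'; python3 -c "
from h import *
go(.4897,-.0126,.0461,-87.15)"
```

```text
time: 43.0
tool_pos: [0.4906, -0.0129, 0.0494]
ee_rot: [-1.569, -0.0, -1.521]
wrist_force: [0.3, 1.3, -3.6]
width: 0.0458
t 43.0 tcp [490.6 -12.9  49.4] jawang -87.16 q6 1.38 w 45.8 -> slide [-0.4  3.3 -0.8] roll -0.01
```

```bash
python3 -m creep '[{"slide":[-0.2,0.7,-0.4],"roll":0,"grip":1},{"slide":[-0.2,1.4,-0.4],"roll":0,"grip":1},{"slide":[-0.2,2,-0.4],"roll":0,"grip":1},{"slide":[-0.2,2.5,-0.4],"roll":0,"grip":1},{"slide":[-0.2,2.5,-0.4],"roll":0,"grip":1},{"slide":[-0.2,2.5,-0.4],"roll":0,"grip":1},{"slide":[-0.2,2.5,-0.4],"roll":0,"grip":1}]'
```

```text
time: 43.58
tool_pos: [0.4896, -0.0127, 0.0461]
ee_rot: [-1.571, -0.0, -1.521]
wrist_force: [-0.2, 0.1, -3.0]
width: 0.0455
```

```bash
python3 -m creep '[{"slide":[0,0.4,0],"roll":0,"grip":1},{"slide":[0,0.6,0],"roll":0,"grip":1},{"slide":[0,0.6,0],"roll":0,"grip":1},{"slide":[0,0.6,0],"roll":0,"grip":1}]'
```

```text
time: 43.92
tool_pos: [0.4897, -0.0127, 0.0461]
ee_rot: [-1.57, -0.0, -1.521]
wrist_force: [-2.6, -0.7, 2.3]
width: 0.0458
```

The core is down. Release, rise, and look.

```bash
python3 -m creep '[{"slide":[0,0.6,0],"roll":0,"grip":0.4},{"slide":[0,0.6,0],"roll":0,"grip":0.2},{"slide":[0,0.6,0],"roll":0,"grip":0},{"slide":[0,0.6,0],"roll":0,"grip":0},{"slide":[0,0.6,0],"roll":0,"grip":0},{"slide":[0,0.6,0],"roll":0,"grip":0},{"slide":[0,-20,0],"roll":0,"grip":0},{"slide":[0,-50,0],"roll":0,"grip":0},{"slide":[0,-90,0],"roll":0,"grip":0},{"slide":[0,-130,0],"roll":0,"grip":0},{"slide":[0,-170,0],"roll":0,"grip":0},{"slide":[0,-210,0],"roll":0,"grip":0},{"slide":[0,-245,0],"roll":0,"grip":0},{"slide":[0,-253,0],"roll":0,"grip":0},{"slide":[0,-253,0],"roll":0,"grip":0},{"slide":[0,-253,0],"roll":0,"grip":0}]'; python3 -c "
from h import *
go(.5,.1,.3,-87.15);ci,im=grab('wrist','w20'); grab('scene','s20')
cv2.imwrite('pics/w20a.png',cv2.resize(im[45:220,260:370],None,fx=3.4,fy=3.4,interpolation=cv2.INTER_CUBIC))
cv2.imwrite('pics/w20b.png',cv2.resize(im[100:240,70:220],None,fx=4,fy=4,interpolation=cv2.INTER_CUBIC))"
```

```text
time: 45.25
tool_pos: [0.4895, -0.0127, 0.2977]
ee_rot: [-1.571, -0.0, -1.521]
wrist_force: [0.3, -0.3, -0.6]
width: 0.0939
t 45.25 tcp [489.5 -12.7 297.7] jawang -87.17 q6 1.38 w 93.9 -> slide [-112.1   -2.3   16. ] roll -0.02
```

View pics/w20.png

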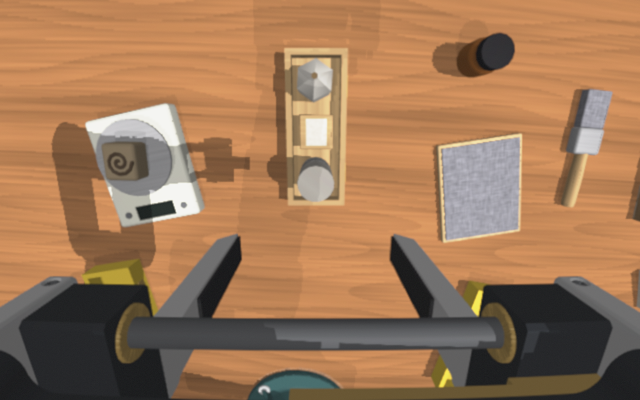

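View pics/w20a.png

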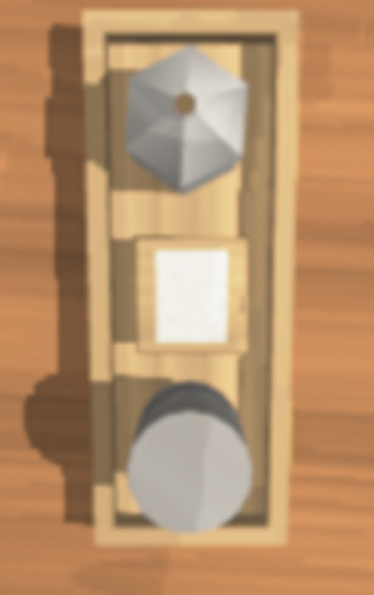

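View pics/w20b.png

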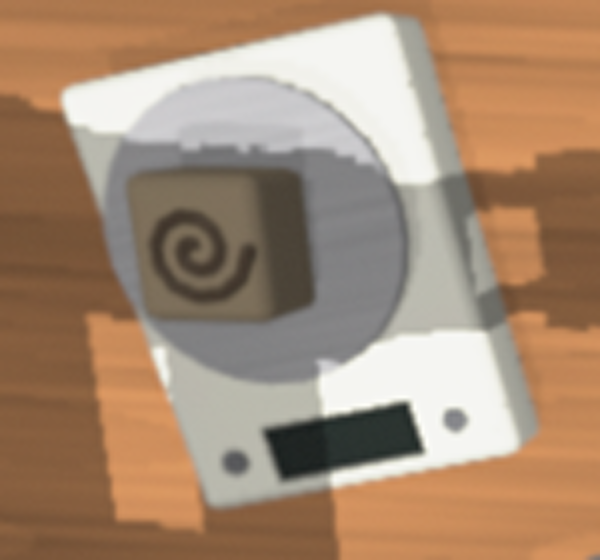

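View pics/s20.png

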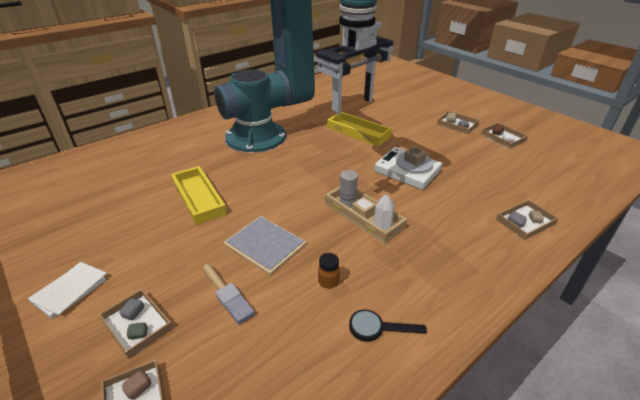

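```bash
python3 -c "
from h import *
ci,im=load('w20')
P=lambda l,x0,y0,f,z: plane(ci,(np.array(l,float)+.5)/f-.5+[x0,y0],z)*1000
p=P([(105,200),(410,240),(240,77),(275,383),(385,170),(375,340)],70,100,4,.046)
A=np.c_[2*p[:,:2],np.ones(len(p))];s=np.linalg.lstsq(A,(p[:,:2]**2).sum(1),rcond=None)[0];print('pan',s[:2],np.sqrt(s[2]+s[0]**2+s[1]**2))
f=P([(128,172),(250,168),(270,322),(148,320)],70,100,4,.080);print('fossil',f.mean(0),f.round(1).tolist())
a=lambda l,z:P(l,260,45,3.4,z)
t=a([(82,10),(300,10),(287,546),(97,546)],.034);print('tray',t.mean(0))
print('crystal tip',a([(185,103)],.108)); h=a([(190,45),(247,83),(243,152),(184,195),(127,148),(129,78)],.074);print('crystal',h.mean(0),np.degrees(np.arctan2(*(h[0]-h[3])[1::-1])))
print('core',a([(190,471)],.103)); m=a([(137,238),(247,238),(244,352),(138,352)],.042);print('marker',m.mean(0))
"
```

```text
pan [501.79398108 246.0948049 ] 54.59994492356061
fossil [502.13821056 245.83584247  80.        ] [[525.6, 266.9, 80.0], [528.3, 225.8, 80.0], [477.9, 224.3, 80.0], [476.7, 266.4, 80.0]]
tray [549.76255524 -10.27594146  34.        ]
crystal tip [[614.08825529  -4.78118241 108.        ]]
crystal [613.57068859  -5.28594583  74.        ] 0.3264627630644117
core [[489.55298626 -12.49372025 103.        ]]
marker [549.26959245 -10.26052527  42.        ]
```

All positions match to about 1 mm. Handing in.

```bash
python3 -c "
from bench import ticket
print(ticket.close_job())"
```

```text
the job is handed in; nothing more can be done
None
```

The job is done as asked and was handed in at about 45 s of the 125 s allowed. I stood the core and then the crystal on the felt board. Next the fossil went onto the pan and the placeholder into the middle of the tray. Then I put the crystal and the core back in their own places.

The last check used one wrist picture, with the arm raised clear, plus a scene view:

| Item | Found at (mm) | Compared with (mm) |
|---|---|---|
| Fossil | (502, 246) | pan centre (502, 246) |
| Placeholder | (549, −10) | tray centre (550, −10) |
| Crystal | (613.6, −5.3) | start (613.3, −5.5) |
| Core | (489.6, −12.5) | start (489.4, −13.3) |

- **Standing and bystanders:** The core and the crystal stand upright. The jar and the brush were never touched, and in the views they are where they were at the start.
- **Disagreements:** An early rough reading of the crystal tip from the top camera was about 15 mm off. I blamed a badly picked pixel and dropped it, because the wrist views agreed with each other. The crystal's measured angle changed from −0.9° to +0.3°, which is within reading error. No check failed.

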